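# Fit a fresh battery in the pastry kitchen's bench scale

## Task

The bench scale lies upside down with its pan off. Lift its battery cover right back, fit the green battery fully home in the bay (flat end against the coil spring, nub end against the contact and down under the retaining lip) without forcing it, let go, and shut the cover again. Leave the spent dark battery, the pan, the jug and the plates where they are.

Things in the scene. Friction and masses are not known exactly. Their poses are not given: they have to be found in the camera images.
- scale: White bench scale upside down (fixed). Origin on the bench under the middle of the battery bay; z up, x along the bay from spring end (robot's left) to contact end (robot's right). Housing x -78..150, y +-125, top z 63 mm; feet at x -54 and 128, y +-107 rise to z 83; console x 150..197. Bay: open well under the cover, x -74..50, y +-43, dark floor z 8. Scale's frame and mm in all entries.
- seat (a point): Fixed. Where the centre of the seated battery belongs: x 0, y 0, z 32, battery along the scale's x, nub towards +x on the brass contact wall at x 50. It rests in two V saddles (x -34..-26 and 26..34, within y +-22) that centre it sideways; between and beside them is finger room.
- lip (a point): Fixed. Inner lower edge of the orange retaining lip (x 45..50, y +-16, z 49..63) that overhangs the seated nub end. The nub end gets down past it only while the flat end is pushed back to x -56 or farther against the spring; then the battery goes forward again under the lip.
- spring_end (a point): Fixed. Where the free end of the coil spring stands (x -44, y 0, z 32; coil 21 mm across, rounded end of radius 11); it pushes towards +x, 0.8 N per mm, and is solid at x -64 (16 N). Pushing the flat end back to x -56 takes 10 N; a seated battery is pressed with 5 N. More than 60 N between battery and scale is forcing it.
- hood_edge (a point): Fixed. Lower edge of the hood over the spring end (x -74..-42, z 57..63, full width, with a 26 mm window over the coil). Hood to lip is 87 mm, shorter than the battery: it must go in flat end first under the hood, nub end raised 20 to 40 degrees, press the spring, then swing down level.
- cover (a joint): Grey battery cover of the scale, a plate 149 x 92 x 4 mm hinged at its +x edge, closed flat on the housing at 0, grows as its -x edge is lifted, stops at 1.75 rad (leaning back, where it stays); falls shut by itself below 1.57 rad. 80 g, no latch.
- cover_edge (a point): Middle of the cover's free edge (mid-thickness); moves with the cover. Shut: x -91, z 65 mm in the scale's frame. The cover overhangs the housing's side wall by 13 mm here as a thumb lip, its underside at z 63, open space below it.
- cover_hinge (a point): Hinge axis of the cover, fixed: x 58, y 0, z 65 mm in the scale's frame; the axis runs along the scale's y.
- battery_mid (a point): Centre of the fresh battery: a green cylinder 28 mm across and 100 mm long over all, white band near its nub end, 120 to 190 g, lying on the bench. Its x axis runs along the battery towards the nub (+); y and z roll with it. The flat end is 50 mm from here at -x.
- battery_nub (a point): Tip of the fresh battery's nub (steel, 10 mm across, 2 mm high), on its axis 50 mm from its centre.
- spent_mid (a point): Centre of the spent battery, same size, dark grey with a dull band, lying on the bench; its place may be swapped with the fresh one's. Leave it where it is.
- pan: The scale's weighing pan: aluminium tray 190 x 230 x 12 mm lying on the bench; origin at the centre of its underside. Leave alone.
- jug: White plastic jug, 100 mm across, 150 mm high, handle on its +y side; origin at the centre of its underside. Leave alone.
- plates: Pile of five white plates, 170 mm across, 40 mm high; origin at the centre of its underside. Leave alone.
Mind the look-alikes: they are no part of the job. What is meant by the part that bears battery_mid is not pink or yellow, and is the smaller of those in its own colour.

How it is judged:
On the way, in this order (a step that is already met when the one before it is completed fails the run):
1. the battery cover is lifted right back (value of joint cover above 1.6 rad), for 0.2 s.
2. the green battery is home in the bay and let go (x of battery_mid in the frame of scale between -0.0025 and 0.0025 m and y of battery_mid in the frame of scale between -0.003 and 0.003 m and z of battery_mid in the frame of scale between 0.029 and 0.035 m and x of battery_nub in the frame of scale above 0.045 m and angle between the x axis of battery_mid and the x axis of scale, either way round below 0.05 rad and contact force between battery and the fingers below 0.2 N), for 0.2 s.
At the end, for the whole second after the job is handed in: Green battery seated: centre within 2.5 mm along and 3 mm across and in height of its seat in the saddles, axis within 3 degrees, nub at the lip end, at rest, let go; cover shut to within 0.06 rad; nothing else shifted over 30 mm (spent battery 40 mm) (x of battery_mid in the frame of scale between -0.0025 and 0.0025 m and y of battery_mid in the frame of scale between -0.003 and 0.003 m and z of battery_mid in the frame of scale between 0.029 and 0.035 m and x of battery_nub in the frame of scale above 0.045 m and angle between the x axis of battery_mid and the x axis of scale, either way round below 0.05 rad and linear speed of battery below 0.02 m/s and value of joint cover below 0.06 rad); the robot touches nothing.
It fails at once if the battery is forced: it bears on the scale with more than 60 N (contact force between battery and scale above 60 N).
It fails at once if the spent battery is moved by more than 40 mm (distance of spent_mid from where it was at the start of the episode above 0.04 m).
It fails at once if the pan, the jug or the plates are moved by more than 30 mm (distance of any of pan, jug, plates from where it was at the start of the episode above 0.03 m).
It also fails if it takes over 64 s, if anything falls off the work surface, if the arm or the gripper's body presses on something with over 40 N, if the wrist force passes 120 N, or if a joint passes its speed limit or range.

## Robot

A 6-joint arm with a two-finger parallel gripper is mounted at the origin on the work surface. World frame = base frame: x ahead of the robot, y to its left, z up, the work surface at z = 0. Lengths are in m, angles in rad, forces in N, time in s.
With the tool pointing down it reaches from about 0.375 to 0.75 m from the base axis. Payload 9 kg.
Tool frame: the origin (TCP) lies between the finger pads; the fingertips stand 22 mm ahead of it and the grasp point (between the pads) lies 3 mm ahead of it; x points along the fingers, z is the direction in which the jaws open and shut, and the axes are right-handed (so a half turn about x gives the same grasp; the last joint's range is limited). The gripper opens to 85 mm and grips with 20 to 120 N. Pads are 22 mm wide; open, the fingers measure 114 mm over their backs; the gripper's body (76 mm by 85 mm) begins 54 mm behind the grasp point. The pads swing forward as they close: fully open they stand 13 mm farther back than shut.
Start: joints at [1.017, 0.104, 0.097, 1.564, 0, 1.353], TCP at [0.198, 0.567, 0.253] pointing down, gripper open.
Joint ranges: [-2.99, 2.99], [-0.84, 1.86], [-1.1, 1.16], [-1.84, 2.11], [-1.51, 1.56], [-3.14, 3.14]. Speed limits (rad/s): [2.22, 2.22, 2.57, 3.14, 3.14, 3.14].

## Interface

Orientations are given as a rotation vector (axis times angle).
In Python, from bench import telemetry, optics, order gives the robot as it stands.
- The arm moves only by the shell command python3 -m pendant 'ROWS' [FORCE]. ROWS is JSON, one flat list of numbers, 5 for each row, row after row: the shift along the world's x, y, z in mm, then the turn about the world's z in rad, then the opening, from 0 (shut) to 1 (fully open). In form: [dx, dy, dz, twist, gripper, dx, dy, dz, twist, gripper, ...]. A call has 1 to 8 rows; each row shifts and turns the commanded pose from where the row before left it; what a row does not reach is not made up. A row lasts 1/12 s, in which the tool goes at most 41.7 mm and 7.16 degrees, less where a joint would pass 70% of its speed; a pose out of reach is approached as far as the arm can. A call is refused whole if a number of a shift passes 41.7 or a number of a turn 0.125, either way. A call with a gripper value outside its range is refused whole. The fingers move at their own pace and stop on an object; FORCE is the grip in N (left out, the last holds). Time passes only in rows, so rows that do not move let the fingers close. It gives the time, the measured TCP pose, the force and the opening at its end, in the units of the state.
- telemetry.read_state(): the state, without advancing time (a new reading comes with each control period).
- optics.read_camera(name): name is "scene" or "top"; returns a dict with "frame" (384x512x3 uint8, red, green, blue), "vertical_fov" (degrees; the focal length in pixels is half the picture's height over the tangent of half this angle, whatever the lens; pixels are square), "cx", "cy" (the principal point, pixels), "xyz" and "rotation" of the camera in the world. Camera axes: x right, y up, looking along -z (the intrinsics and any distortion apply to the point x, -y, -z); pixel columns grow to the right and rows downward; lengths in m; the calibration is good to about 2 mm. A picture is of the moment at which its call begins. There is no depth.
- order.hand_in(): hands the job in, once; it reports no verdict.
The state is a dict: "t": time; "qpos": joint angles; "dq": joint speeds; "effort": joint torques, N m; "position": TCP position; "orientation": TCP orientation; "ft_force": force on the tool from outside, world axes, zero at the start; "wrist_torque": the same for the moment, N m; "finger_gap": finger opening in m.
Only numpy, scipy, OpenCV 4.12 (cv2) and the standard library are available. Lean on these libraries where they do the work, as an engineer would, in place of code of your own. Each camera call takes 0.05 s, during which the arm holds its last target.

## Working session

There is one attempt and no reset: what is moved stays moved. The work goes in short steps, Python scripts to look and compute and a shell command to move; the robot and the scene stay as the last step left them, time stands still between calls to the robot, and variables do not carry over. Pictures are saved under pics/ and viewed, and the job is handed in when it is done.

```bash
ls; mkdir -p pics; python3 - <<'E'
from bench import telemetry, optics
import cv2
s=telemetry.read_state();print(s)
for n in("scene","top"):
    c=optics.read_camera(n);cv2.imwrite(f"pics/{n}0.png",c["frame"][:,:,::-1])
    print({k:v for k,v in c.items() if k!="frame"})
E
```

```text
pics
{'t': 0.0, 'qpos': array([1.01726664e+00, 1.04710765e-01, 9.64871549e-02, 1.56385260e+00,
       6.49256765e-06, 1.35313612e+00]), 'dq': array([ 0.00092214, -0.00082261, -0.00116185, -0.00077714, -0.00049895,
       -0.0007091 ]), 'effort': array([-3.45263710e-03, -5.56928372e+01,  5.03648329e+01,  1.69960165e-02,
       -4.53365110e-04,  2.40554346e-05]), 'position': array([0.1975711 , 0.56624384, 0.25252541]), 'orientation': array([-0.95889202,  1.35079177,  0.95807719]), 'ft_force': array([-0.03760269, -0.01825256,  0.00872106]), 'wrist_torque': array([-0.00231448,  0.00813389,  0.03506882]), 'finger_gap': 0.08549532136772732}
{'vertical_fov': 44.09073052966819, 'cx': 253.42182673732796, 'cy': 182.7268938437887, 'xyz': array([1.3473687 , 0.07458803, 1.46775701]), 'rotation': array([0.40493093, 0.4647522 , 1.65562357])}
{'vertical_fov': 55.297091577626716, 'cx': 256.54920343286614, 'cy': 195.8482756479927, 'xyz': array([ 0.44145359, -0.03186873,  1.21904312]), 'rotation': array([ 0.07685168, -0.05104658, -1.56119023])}
```

View pics/scene0.png

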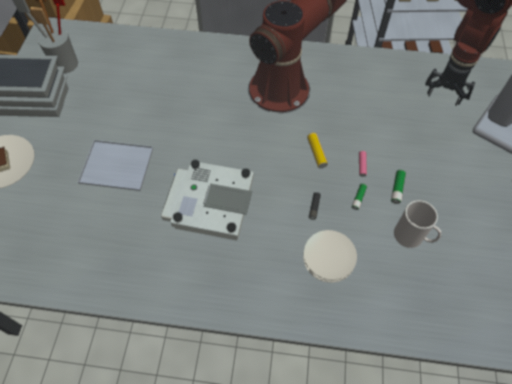

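View pics/top0.png

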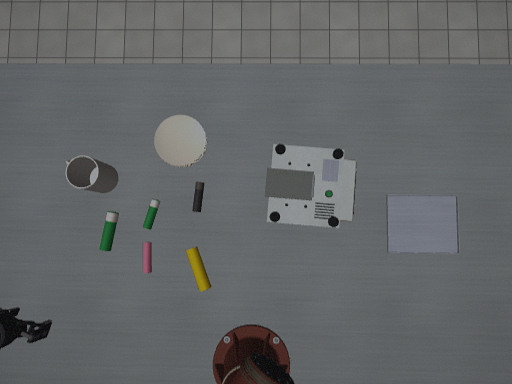

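```bash
cat > h.py <<'E'
import numpy as np, cv2
from scipy.spatial.transform import Rotation as R
from bench import telemetry, optics
def cam(n):
    c=optics.read_camera(n); c["f"]=c["frame"].shape[0]/2/np.tan(np.radians(c["vertical_fov"]/2)); c["R"]=R.from_rotvec(c["rotation"]).as_matrix(); return c
def onplane(c,u,v,z):
    d=c["R"]@np.array([(u-c["cx"])/c["f"],-(v-c["cy"])/c["f"],-1.0]); return c["xyz"]+d*(z-c["xyz"][2])/d[2]
def proj(c,p):
    q=c["R"].T@(np.asarray(p)-c["xyz"]); return np.array([c["cx"]+c["f"]*q[0]/-q[2], c["cy"]-c["f"]*q[1]/-q[2]])
def blobs(m,amin=30):
    n,l,s,ce=cv2.connectedComponentsWithStats(m.astype(np.uint8)); return [(s[i,4],s[i,:4].tolist(),ce[i],l==i) for i in range(1,n) if s[i,4]>=amin]
def save(c,name,box=None,k=1):
    f=c["frame"][:,:,::-1]
    if box: f=f[box[1]:box[3],box[0]:box[2]]
    cv2.imwrite("pics/"+name,cv2.resize(f,None,fx=k,fy=k,interpolation=cv2.INTER_CUBIC))
E
python3 - <<'E'
from h import *
for n in("top","scene"):
    c=cam(n);f=c["frame"].astype(int);hsv=cv2.cvtColor(c["frame"],cv2.COLOR_RGB2HSV)
    print(n,"green")
    for a,b,ce,m in blobs((hsv[...,0]>45)&(hsv[...,0]<80)&(hsv[...,1]>120),8): print(a,b,ce.round(1),onplane(c,*ce,0.014).round(4))
    print("dark")
    for a,b,ce,m in blobs(f.max(2)<50,12):
        if a<400: print(a,b,ce.round(1),onplane(c,*ce,0.083).round(4))
    save(c,n+"_s.png",(240,130,380,240) if n=="top" else (150,145,270,245),5)
    save(c,n+"_b.png",(80,180,220,300) if n=="top" else (300,120,420,220),5)
E
```

```text
top green
27 [326, 191, 6, 6] [328.4 193.3] [ 0.5503 -0.248   0.014 ]
175 [143, 207, 14, 22] [149.7 217.5] [0.4653 0.3402 0.014 ]
317 [100, 222, 17, 29] [107.5 235.9] [0.4036 0.4778 0.014 ]
dark
71 [276, 144, 9, 10] [280.  148.9] [ 0.6828 -0.0851  0.083 ]
78 [333, 149, 10, 10] [337.4 153.5] [ 0.6692 -0.2646  0.083 ]
187 [193, 183, 11, 29] [198.2 198.5] [0.5246 0.1691 0.083 ]
73 [270, 212, 10, 10] [274.5 216.4] [ 0.4707 -0.0689  0.083 ]
15 [150, 215, 6, 14] [152.3 221.9] [0.4505 0.3105 0.083 ]
83 [328, 216, 11, 11] [332.9 221.2] [ 0.4575 -0.2489  0.083 ]
44 [108, 223, 9, 28] [112.2 236.9] [0.4029 0.4339 0.083 ]
21 [265, 328, 18, 14] [273.6 333.3] [ 0.1186 -0.0681  0.083 ]
scene green
161 [394, 171, 11, 21] [399.4 180.5] [0.3939 0.4751 0.014 ]
87 [356, 185, 10, 15] [360.7 191.9] [0.4599 0.3381 0.014 ]
dark
34 [386, 0, 7, 9] [389.3   3.4] [-0.4881  0.4364  0.083 ]
36 [353, 2, 5, 17] [355.3  10.5] [-0.4207  0.2881  0.083 ]
186 [14, 10, 15, 27] [21.7 21.7] [-0.1608 -1.1356  0.083 ]
69 [379, 12, 10, 25] [383.2  24.2] [-0.3476  0.4082  0.083 ]
79 [455, 18, 12, 23] [460.2  29.6] [-0.3561  0.732   0.083 ]
36 [347, 26, 6, 18] [349.7  35.4] [-0.2595  0.268   0.083 ]
278 [461, 29, 31, 24] [476.1  40.6] [-0.2967  0.7916  0.083 ]
101 [454, 46, 18, 13] [461.3  53.2] [-0.2131  0.7238  0.083 ]
149 [0, 314, 17, 20] [  7.  325.6] [ 1.0859 -0.6808  0.083 ]
```

View pics/top_s.png

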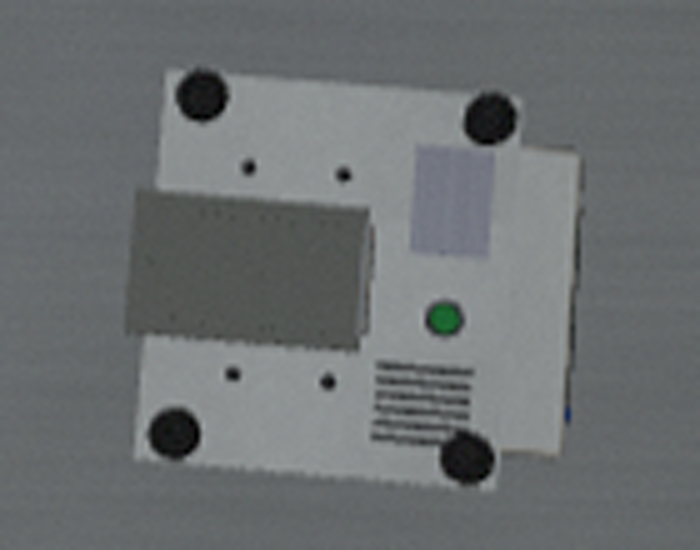

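View pics/top_b.png

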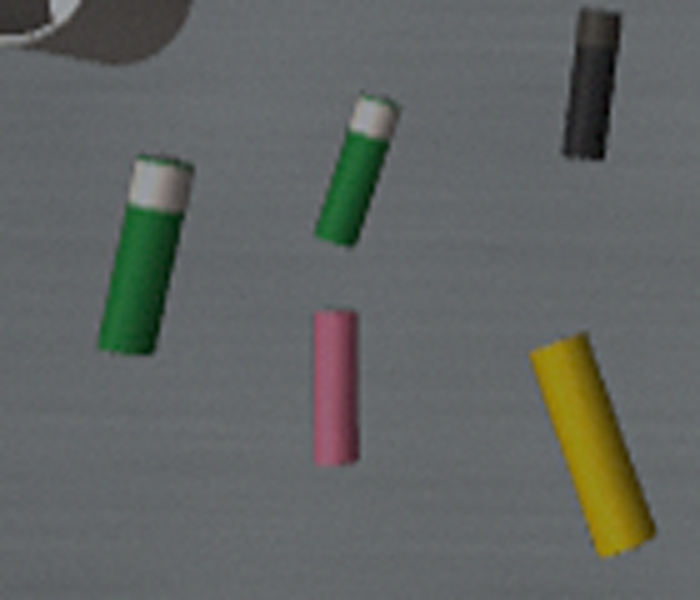

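```bash
cat >> h.py <<'E'
def fit2(src,dst):
    a,b=src.mean(0),dst.mean(0);H=(src-a).T@(dst-b);th=np.arctan2(H[0,1]-H[1,0],H[0,0]+H[1,1]);c,s=np.cos(th),np.sin(th);Q=np.array([[c,-s],[s,c]]);return th,b-Q@a,Q
E
python3 - <<'E'
from h import *
c=cam("top");s=cam("scene")
px=np.array([[280,148.9],[337.4,153.5],[274.5,216.4],[332.9,221.2]])
d=np.array([onplane(c,*p,0.083)[:2] for p in px]);src=np.array([[-54,107],[128,107],[-54,-107],[128,-107]])/1e3
th,t,Q=fit2(src,d);print("scale yaw",th,t,(src@Q.T+t-d).round(4).tolist())
# scene cam feet
f=s["frame"].astype(int)
m=np.zeros(f.shape[:2],bool);m[150:245,160:260]=f[150:245,160:260].max(2)<65
for a,b,ce,_ in blobs(m,12): print(a,b,ce.round(1), (Q.T@(onplane(s,*ce,0.083)[:2]-t)).round(4))
w=lambda p:np.r_[Q@np.array(p[:2])/1e3+t,p[2]/1e3]
im=s["frame"][:,:,::-1].copy();im=cv2.resize(im,None,fx=4,fy=4)
for p in [(-54,107,83),(128,107,83),(-54,-107,83),(128,-107,83),(-91,46,65),(-91,-46,65),(58,46,65),(58,-46,65),(-78,125,63),(-78,-125,63),(150,125,63)]:
    u=proj(s,w(p));cv2.circle(im,tuple((u*4).astype(int)),4,(0,0,255),1)
cv2.imwrite("pics/ov.png",im[560:1000,600:1080])
# battery: whole incl white band
for c,box in((c,(138,192,168,236)),(s,(348,178,372,212))):
    g=c["frame"][box[1]:box[3],box[0]:box[2]].astype(int);hsv=cv2.cvtColor(c["frame"],cv2.COLOR_RGB2HSV)[box[1]:box[3],box[0]:box[2]]
    print(hsv[::6,::4,2])
    green=(hsv[...,0]>40)&(hsv[...,0]<85)&(hsv[...,1]>90)
    white=(hsv[...,2]>135)&~green
    m=green|white
    for a,b,ce,mm in sorted(blobs(m,20),key=lambda z:-z[0])[:2]:
        cnt=cv2.findContours(mm.astype(np.uint8),cv2.RETR_EXTERNAL,cv2.CHAIN_APPROX_NONE)[0][0]
        r=cv2.minAreaRect(cnt);pts=cv2.boxPoints(r)+np.array(box[:2]);ce=ce+np.array(box[:2])
        wc=np.array(np.nonzero(white&mm))[::-1].mean(1)+np.array(box[:2]);gc=np.array(np.nonzero(green&mm))[::-1].mean(1)+np.array(box[:2])
        P=[onplane(c,*p,0.014)[:2] for p in (ce,wc,gc)]
        print(a,r[1],"c",P[0],"rectc",onplane(c,*(np.array(r[0])+box[:2]),0.014),"dir",np.arctan2(*(P[1]-P[2])[::-1]),[onplane(c,*p,0.014)[:2].round(4).tolist() for p in pts])
E
```

```text
scale yaw -1.645431816397057 [ 0.57284937 -0.12991156] [[0.0009, 0.001], [0.0009, -0.001], [-0.0007, 0.0008], [-0.0011, -0.0007]]
37 [192, 161, 6, 7] [194.7 163.8] [ 0.1305 -0.1   ]
36 [243, 170, 6, 7] [245.4 172.9] [-0.0515 -0.0995]
41 [174, 214, 7, 7] [177.2 217. ] [0.1303 0.1135]
43 [228, 224, 7, 7] [231. 227.] [-0.0503  0.1128]
[[109 107 108 108 105 104 106 106]
 [111 110 107 109 107 109 106 103]
 [111 109 107 147 150  82 107 108]
 [107 106 108 106  73 110 104 106]
 [109 106  88  93  45 105 105 106]
 [108 107 107  68 111 106 107 105]
 [107 109  99  43 104 106 105 105]
 [105 106 108 108 111 110 108 107]]
217 (8.221921920776367, 28.776723861694336) c [0.47223248 0.3386696 ] rectc [0.47643791 0.33649748 0.014     ] dir -0.16819117357463018 [[0.4356, 0.3631], [0.5259, 0.336], [0.5175, 0.3097], [0.4273, 0.337]]
[[137 137 138 137 135 137]
 [136 136 137 101 126 135]
 [136 137 127 111 124 138]
 [137 135  94 128 128 139]
 [134 123 187 164 137 137]
 [136 102  75 138 139 141]]
591 (33.0, 23.0) c [0.46396997 0.33821862] rectc [0.47103287 0.33403125 0.014     ] dir -0.08514456853169772 [[0.4074, 0.2918], [0.3965, 0.374], [0.5321, 0.3746], [0.5425, 0.2957]]
```

View pics/ov.png

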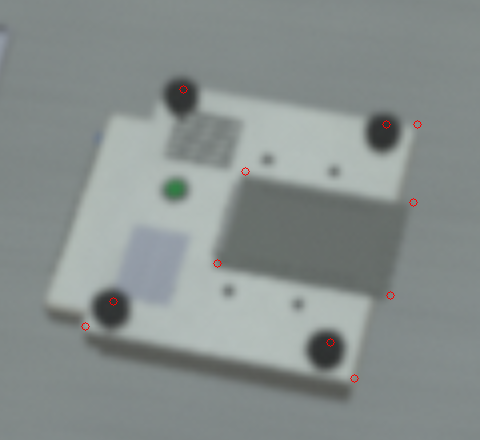

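```bash
python3 - <<'E'
from h import *
th=-1.6454;t=np.array([0.5728,-0.1299]);Q=np.array([[np.cos(th),-np.sin(th)],[np.sin(th),np.cos(th)]])
for n,box in(("top",(262,160,316,206)),("scene",(198,180,256,222))):
    c=cam(n);f=cv2.cvtColor(c["frame"],cv2.COLOR_RGB2GRAY).astype(int);
    g=f[box[1]:box[3],box[0]:box[2]]
    k=c["frame"][box[1]:box[3],box[0]:box[2]].astype(int)
    print(n,"cover sample",k[g.shape[0]//2,g.shape[1]//2], "bench",c["frame"][250,250],"housing",c["frame"][212,300] if n=="top" else c["frame"][215,210])
    # cover is warm grey: b<=r ; bench bluish
    m=(k[...,2]-k[...,0]<4)&(g<(115 if n=="top" else 130))&(g>60)
    bl=max(blobs(m,50),key=lambda z:z[0]);print(bl[0],bl[1])
    mm=cv2.morphologyEx(bl[3].astype(np.uint8),cv2.MORPH_OPEN,np.ones((5,5)))
    cnt=max(cv2.findContours(mm,cv2.RETR_EXTERNAL,cv2.CHAIN_APPROX_NONE)[0],key=len)
    r=cv2.minAreaRect(cnt);M=cv2.moments(mm,True);ce=np.array([M["m10"]/M["m00"],M["m01"]/M["m00"]])+box[:2]
    P=onplane(c,*ce,0.067)[:2];print("centroid scale frame (exp -16.5,0)",(Q.T@(P-t)*1e3).round(1), [(Q.T@(onplane(c,*(p+box[:2]),0.067)[:2]-t)*1e3).round(1).tolist() for p in cv2.boxPoints(r)])
s=cam("scene");hsv=cv2.cvtColor(s["frame"],cv2.COLOR_RGB2HSV).astype(int)
box=(350,178,370,212);h=hsv[box[1]:box[3],box[0]:box[2]]
green=(h[...,0]>40)&(h[...,0]<85)&(h[...,1]>90);white=(h[...,2]>148)
bl=max(blobs(green|white,20),key=lambda z:z[0]);cnt=cv2.findContours(bl[3].astype(np.uint8),0,1)[0][0];r=cv2.minAreaRect(cnt)
print("batt scene",bl[0],r[1],onplane(s,*(np.array(r[0])+box[:2]),0.014),[onplane(s,*(p+box[:2]),0.014)[:2].round(4).tolist() for p in cv2.boxPoints(r)])
E
```

```text
top cover sample [82 86 82] bench [103 107 108] housing [139 145 147]
1356 [3, 8, 50, 32]
centroid scale frame (exp -16.5,0) [-16.8   0.8] [[-90.0, -44.5], [-90.2, 46.7], [56.3, 46.8], [55.6, -44.1]]
scene cover sample [103 109 105] bench [131 138 138] housing [180 190 187]
825 [6, 5, 47, 30]
centroid scale frame (exp -16.5,0) [ 9.4 25. ] [[27.4, 21.7], [10.8, 18.2], [4.4, 44.3], [20.8, 47.7]]
batt scene 147 (6.9570112228393555, 23.08462905883789) [0.47194178 0.33492336 0.014     ] [[0.515, 0.3115], [0.4216, 0.3353], [0.4278, 0.3589], [0.5207, 0.3345]]
```

```bash
cat >> h.py <<'E'
th=-1.6454;t=np.array([0.574,-0.130]);Q=np.array([[np.cos(th),-np.sin(th)],[np.sin(th),np.cos(th)]])
def w(x,y): return Q@np.array([x,y])/1e3+t
def st():
    s=telemetry.read_state();p=s["position"];M=R.from_rotvec(s["orientation"]).as_matrix();q=Q.T@(p[:2]-t)*1e3
    print("t %.2f"%s["t"],"world",(p*1e3).round(1),"scale xy",q.round(1),"tipz %.1f"%(p[2]*1e3-22),"jawyaw %.3f"%np.arctan2(M[1,2],M[0,2]),"down",M[:,0].round(3),"gap %.1f"%(s["finger_gap"]*1e3),"F",s["ft_force"].round(2), "T",s["wrist_torque"].round(2),"q5 %.2f"%s["qpos"][5]); return s
E
python3 - <<'E'
from h import *
st(); print(w(-125,0)*1e3,w(-103,0)*1e3, Q)
E
```

```text
t 0.45 world [197.7 566.5 253.3] scale xy [-666.5 -427.2] tipz 231.3 jawyaw 1.235 down [ 0.  0. -1.] gap 85.7 F [-0.06  0.04 -1.03] T [ 0.04 -0.01 -0.05] q5 1.35
[583.31681109  -5.34769544] [581.67705234 -27.28650105] [[-0.07453449  0.99721844]
 [-0.99721844 -0.07453449]]
```

```bash
python3 -m pendant '[19,-28.5,0,-0.12,0.3, 19,-28.5,0,-0.12,0.3, 19,-28.5,0,-0.12,0, 19,-28.5,0,-0.12,0, 19,-28.5,0,-0.12,0, 19,-28.5,0,-0.12,0, 19,-28.5,0,-0.12,0, 19,-28.5,0,-0.12,0]' 40 && python3 -m pendant '[19,-28.5,0,-0.12,0, 19,-28.5,0,-0.12,0, 19,-28.5,0,-0.11,0, 19,-28.5,0,0,0, 19,-28.5,0,0,0, 19,-28.5,0,0,0, 19,-28.5,0,0,0, 19,-28.5,-20,0,0]'; python3 -c "
from h import *;st()"
```

```text
t: 1.12
position: [0.3503, 0.3371, 0.2535]
orientation: [-0.211, 1.56, 0.212]
ft_force: [0.8, -0.3, 1.0]
finger_gap: 0.0003
t: 1.78
position: [0.5041, 0.1088, 0.2368]
orientation: [0.059, 1.564, -0.059]
ft_force: [0.8, 0.9, -0.4]
finger_gap: 0.0
t 1.78 world [504.1 108.8 236.8] scale xy [-232.9  -87.5] tipz 214.8 jawyaw -0.075 down [ 0.006 -0.    -1.   ] gap 0.0 F [ 0.81  0.87 -0.43] T [-0.07 -0.    0.  ] q5 1.60
```

```bash
python3 -m pendant '[13.5,-19,-27,0,0, 13.5,-19,-27,0,0, 13.5,-19,-27,0,0, 13.5,-19,-27,0,0, 13.5,-19,-27,0,0, 13.5,-19,-26,0,0, 0,0,0,0,0]' ; python3 -c "
from h import *;st();c=cam('top');save(c,'t1.png',(230,120,350,220),5);c=cam('scene');save(c,'s1.png',(160,130,280,240),5)"
```

```text
t: 2.37
position: [0.5813, -0.006, 0.0663]
orientation: [0.062, 1.576, -0.061]
ft_force: [-0.5, 0.3, -0.4]
finger_gap: -0.0002
t 2.37 world [581.3  -6.   66.3] scale xy [-124.2   -2. ] tipz 44.3 jawyaw -0.078 down [-0.006  0.001 -1.   ] gap -0.2 F [-0.51  0.27 -0.42] T [-0.06  0.01  0.02] q5 1.41
```

View pics/s1.png

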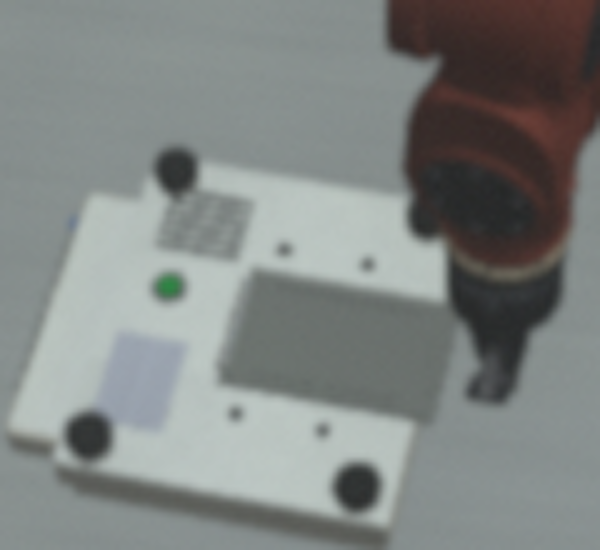

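```bash
python3 -m pendant '[-0.7,-9,0,0,0, -0.7,-9,0,0,0, 0,0,0,0,0]'; python3 -m pendant '[-0.1,-1.5,0,0,0, -0.1,-1.5,0,0,0, -0.1,-1.5,0,0,0,0,0,0,0,0]'; python3 -c "
from h import *;st()"
```

```text
t: 2.72
position: [0.582, -0.0228, 0.074]
orientation: [0.058, 1.567, -0.06]
ft_force: [-0.7, -0.7, 0.5]
finger_gap: -0.0002
t: 3.05
position: [0.5811, -0.026, 0.0726]
orientation: [0.059, 1.57, -0.059]
ft_force: [0.7, 0.1, 0.5]
finger_gap: 0.0004
t 3.05 world [581.1 -26.   72.6] scale xy [-104.2   -0.7] tipz 50.6 jawyaw -0.075 down [ 0. -0. -1.] gap 0.4 F [0.7  0.1  0.47] T [ 0.    0.01 -0.01] q5 1.38
```

```bash
python3 -m pendant '[-0.1,-1.5,0,0,0, -0.1,-1.5,0,0,0, 0,0,0,0,0]'; python3 -m pendant '[-0.1,-1.5,0,0,0, -0.1,-1.5,0,0,0, 0,0,0,0,0]'; python3 -c "
from h import *;st()"
```

```text
t: 3.3
position: [0.5808, -0.0292, 0.0723]
orientation: [0.059, 1.57, -0.059]
ft_force: [0.1, -0.3, -0.2]
finger_gap: -0.0001
t: 3.55
position: [0.5806, -0.0311, 0.0723]
orientation: [0.06, 1.57, -0.057]
ft_force: [-0.0, 5.7, 1.6]
finger_gap: -0.0004
t 3.55 world [580.6 -31.1  72.3] scale xy [-99.1  -0.8] tipz 50.3 jawyaw -0.074 down [ 0.     0.002 -1.   ] gap -0.4 F [-0.04  5.73  1.61] T [ 1.18 -0.14 -0.02] q5 1.37
```

```bash
python3 -m pendant '[-0.1,-1.5,0,0,0, -0.1,-1.5,0,0,0, 0,0,4,0,0, 0,-0.2,5,0,0, 0,-0.6,5,0,0, 0,0,0,0,0]'; python3 -c "
from h import *;st();c=cam('scene');save(c,'s2.png',(160,130,280,240),5)"
```

```text
t: 4.05
position: [0.5805, -0.0322, 0.087]
orientation: [0.062, 1.569, -0.051]
ft_force: [0.6, 19.9, 0.7]
finger_gap: -0.0001
t 4.05 world [580.5 -32.2  87. ] scale xy [-98.   -0.8] tipz 65.0 jawyaw -0.072 down [ 0.001  0.007 -1.   ] gap -0.1 F [ 0.56 19.88  0.75] T [ 3.87 -0.21  0.01] q5 1.36
```

View pics/s2.png

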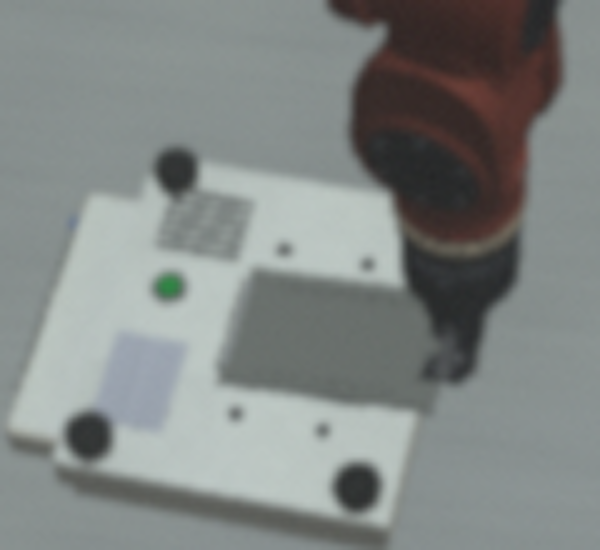

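```bash
python3 -m pendant '[0,-1,7.4,0,0, 0,-1.3,7.3,0,0, -0.1,-1.6,7.3,0,0, -0.1,-2,7,0,0]'; python3 -m pendant '[-0.2,-2.3,7.1,0,0, -0.2,-2.8,6.9,0,0, -0.2,-3,6.8,0,0, -0.2,-3.4,6.6,0,0]'; python3 -c "
from h import *;st();c=cam('scene');save(c,'s3.png',(160,130,280,240),5)"
```

```text
t: 4.43
position: [0.5801, -0.0378, 0.1158]
orientation: [0.062, 1.57, -0.051]
ft_force: [-0.0, 20.3, 6.1]
finger_gap: -0.0001
t: 4.77
position: [0.5794, -0.0495, 0.1439]
orientation: [0.062, 1.569, -0.051]
ft_force: [-2.3, 19.7, 9.9]
finger_gap: -0.0001
t 4.77 world [579.4 -49.5 143.9] scale xy [-80.7  -0.6] tipz 121.9 jawyaw -0.072 down [ 0.001  0.007 -1.   ] gap -0.1 F [-2.32 19.7   9.93] T [ 3.84  0.46 -0.05] q5 1.33
```

View pics/s3.png

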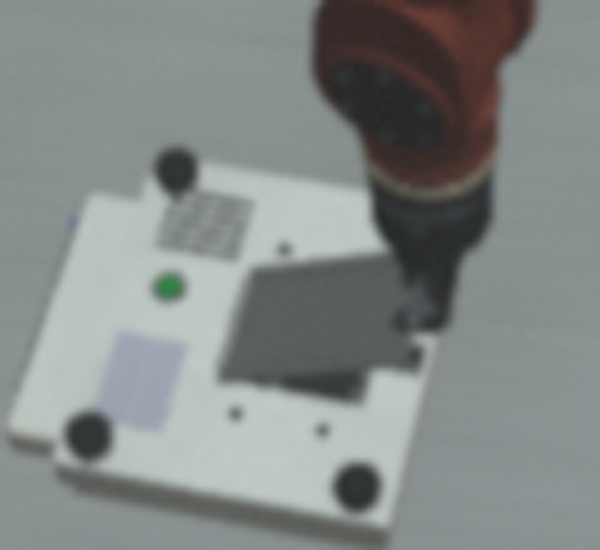

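```bash
python3 -m pendant '[-0.6,-7.8,12.7,0,0, -0.7,-9,11.9,0,0, -0.8,-10.2,10.9,0,0, -0.8,-11.2,9.8,0,0, -0.9,-12.1,8.7,0,0, -1,-12.9,6,0,0]'; python3 -m pendant '[-1,-13.6,4,0,0, -1,-14,3,0,0, -1.1,-14.5,2,0,0, -1.1,-14.8,0,0,0]'; python3 -c "
from h import *;st();c=cam('scene');save(c,'s4.png',(160,130,280,240),5)"
```

```text
t: 5.32
position: [0.5747, -0.1176, 0.2037]
orientation: [0.058, 1.569, -0.059]
ft_force: [-0.2, 0.0, 0.5]
finger_gap: -0.0001
t: 5.65
position: [0.5702, -0.1751, 0.2117]
orientation: [0.059, 1.57, -0.059]
ft_force: [0.1, -0.1, -0.1]
finger_gap: -0.0
t 5.65 world [ 570.2 -175.1  211.7] scale xy [45.2 -0.5] tipz 189.7 jawyaw -0.076 down [-0. -0. -1.] gap -0.0 F [ 0.14 -0.06 -0.15] T [ 0.07 -0.    0.01] q5 1.13
```

View pics/s4.png

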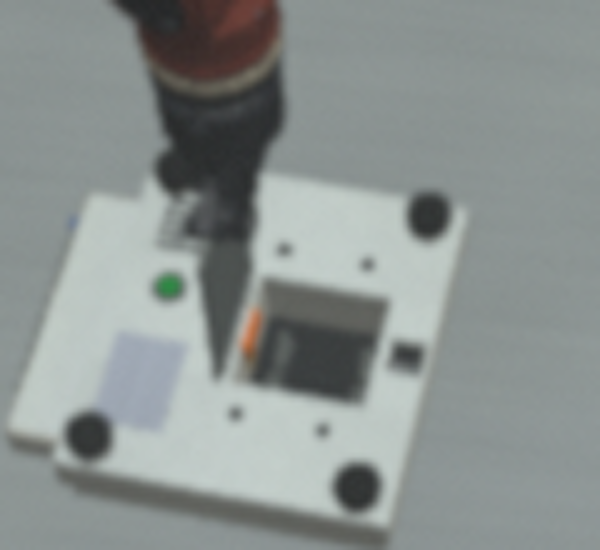

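```bash
python3 -m pendant '[-0.6,-8,0,0,0, -0.6,-8,0,0,0, -0.4,-5,0,0,0, -0.2,-3,0,0,0, -0.2,-3,0,0,0,0,0,0,0,0]'; python3 -c "
from h import *;st();c=cam('scene');save(c,'s5.png',(160,130,280,240),5)"
```

```text
t: 6.2
position: [0.5684, -0.2004, 0.2116]
orientation: [0.059, 1.57, -0.059]
ft_force: [0.2, 0.6, -0.4]
finger_gap: 0.0001
t 6.20 world [ 568.4 -200.4  211.6] scale xy [70.6 -0.3] tipz 189.6 jawyaw -0.075 down [-0.  0. -1.] gap 0.1 F [ 0.21  0.58 -0.42] T [ 0.07 -0.01  0.02] q5 1.09
```

View pics/s5.png

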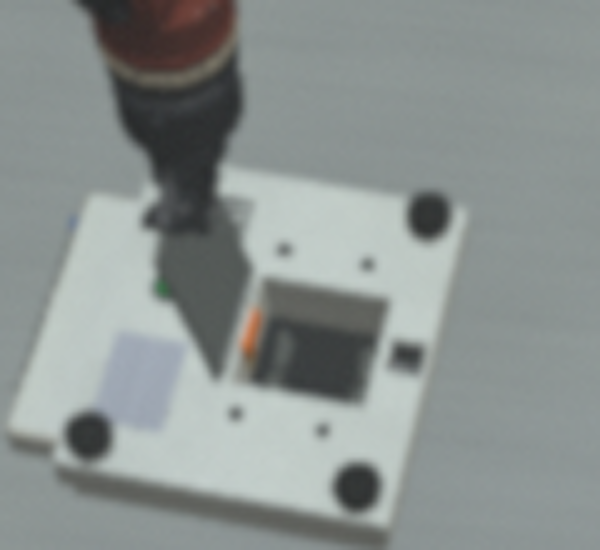

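```bash
python3 -m pendant '[0,30,0,0,0, -5,38,0,0.05,0, -7,38,0,0.12,0.3, -7,38,0,0.12,0.7, -7,38,0,0.12,0.7, -7,38,0,0.12,0.7, -7,38,0,0.12,0.7, -7,38,0,0.12,0.7]' && python3 -m pendant '[-7,38,-10,0.12,0.7, -7,38,-10,0.12,0.7, -6,38,-10,0.12,0.7, -6,38,-10,0.12,0.7, -6,38,-10,0.12,0.7, -6,38,-10,0.12,0.7, -6,38,-10,0.005,0.7, 0,0,0,0,0.7]'; python3 -c "
from h import *;st();c=cam('top');save(c,'t5.png',(250,130,370,230),6);save(c,'t5b.png',(120,170,220,250),6);c=cam('scene');save(c,'s6.png',(160,130,280,240),5);save(c,'s6b.png',(320,130,440,230),5)"
```

```text
t: 6.92
position: [0.5207, 0.0978, 0.212]
orientation: [-0.549, 1.5, 0.549]
ft_force: [1.0, 1.0, -0.3]
finger_gap: 0.0601
t: 7.58
position: [0.4742, 0.367, 0.1392]
orientation: [-1.1, 1.276, 1.105]
ft_force: [0.1, -0.2, 0.3]
finger_gap: 0.0598
t 7.58 world [474.2 367.  139.2] scale xy [-488.2 -136.6] tipz 117.2 jawyaw 1.426 down [-0.003  0.001 -1.   ] gap 59.8 F [ 0.07 -0.25  0.3 ] T [-0.05 -0.02  0.04] q5 0.58
```

View pics/t5.png

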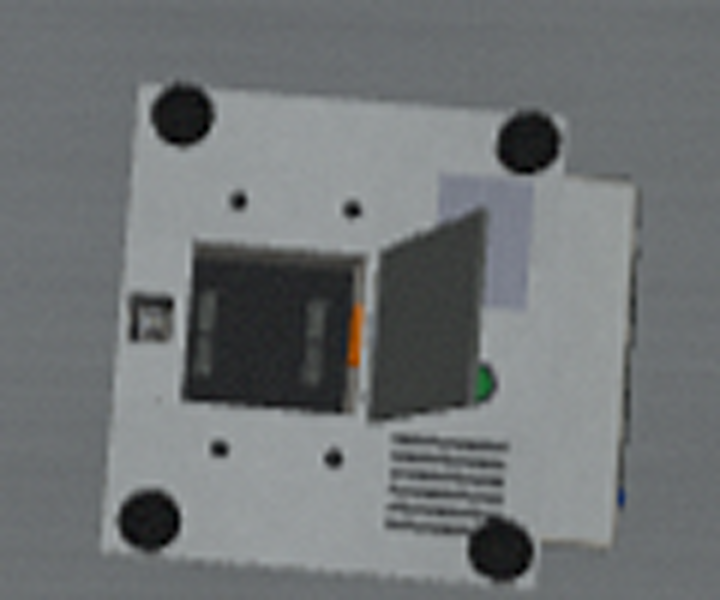

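View pics/t5b.png

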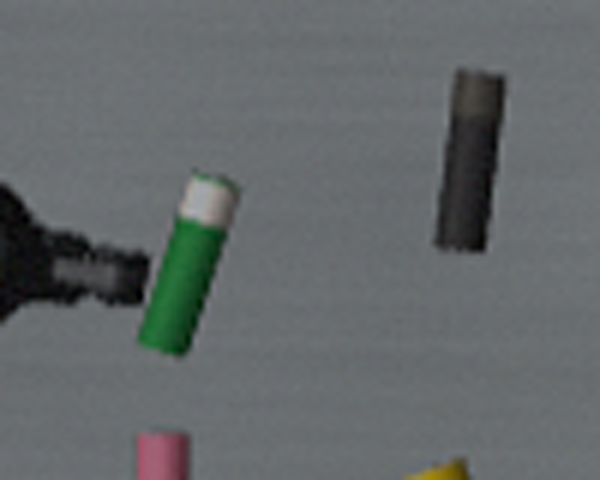

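View pics/s6.png

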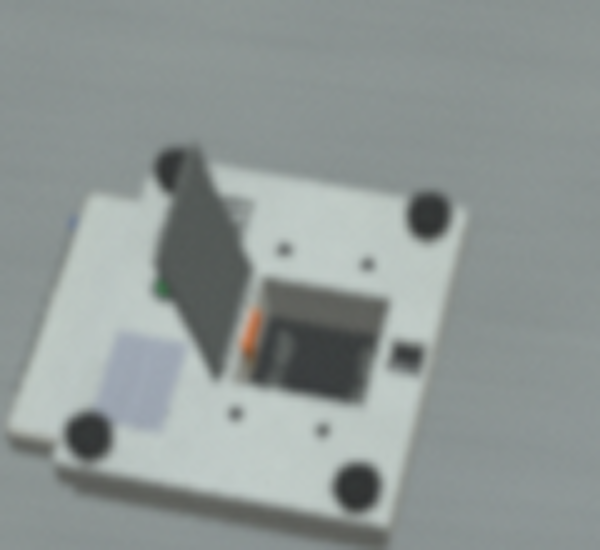

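View pics/s6b.png

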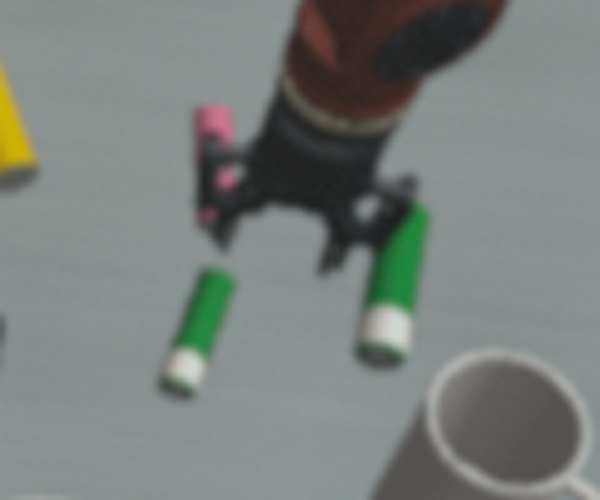

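```bash
python3 -m pendant '[5,-17,0,-0.065,0.7, 5,-17,-10,-0.065,0.7, 0,0,-30,0,0.7, 0,0,-30,0,0.7, 0,0,0,0,0.7]'; python3 -c "
from h import *;st();c=cam('top');save(c,'t7.png',(120,170,220,250),6);c=cam('scene');save(c,'s7.png',(320,150,400,220),8)"
```

```text
t: 8.1
position: [0.4849, 0.325, 0.0666]
orientation: [-0.998, 1.337, 1.001]
ft_force: [-0.6, -0.9, -1.7]
finger_gap: 0.0596
t 8.10 world [484.9 325.   66.6] scale xy [-447.1 -122.8] tipz 44.6 jawyaw 1.288 down [-0.007 -0.003 -1.   ] gap 59.6 F [-0.64 -0.87 -1.71] T [-0.05  0.08  0.01] q5 0.65
```

View pics/s7.png

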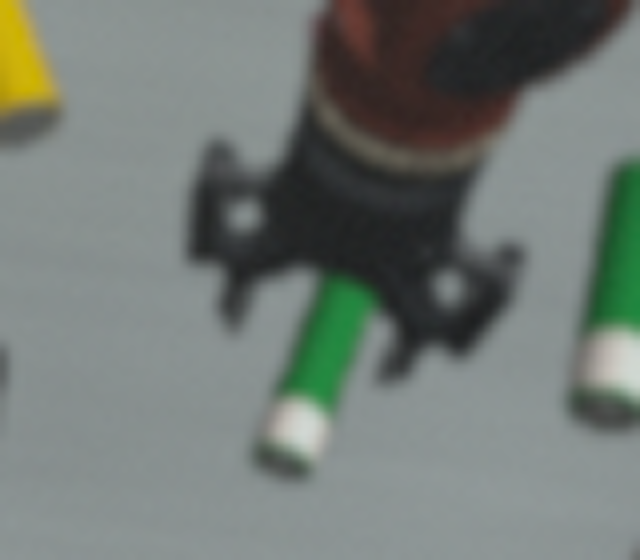

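View pics/t7.png

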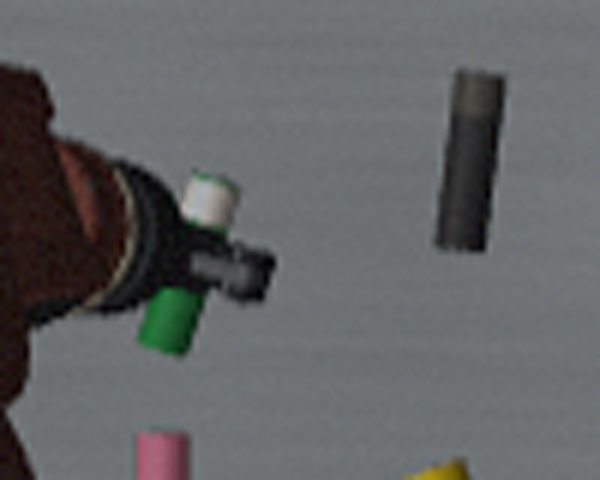

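```bash
python3 -m pendant '[0,6,-15,0,0.7, 0,0,-15,0,0.7, 0,0,-10,0,0.7, 0,0,0,0,0.7, 0,0,0,0,0.7]'; python3 -c "
from h import *;st()"
```

```text
t: 8.62
position: [0.4878, 0.3337, 0.0329]
orientation: [-1.0, 1.328, 1.0]
ft_force: [-0.4, -0.3, 0.9]
finger_gap: 0.0595
t 8.62 world [487.8 333.7  32.9] scale xy [-456.  -120.5] tipz 10.9 jawyaw 1.290 down [ 0.001  0.    -1.   ] gap 59.5 F [-0.45 -0.27  0.93] T [ 0.01 -0.01 -0.01] q5 0.66
```

```bash
python3 -m pendant '[-3,0,-7,0,0.7, 0,0,0,0,0.7, 0,0,0,0,0.2, 0,0,0,0,0.2, 0,0,0,0,0.2,0,0,0,0,0.2]' 30; python3 -c "
from h import *;st();c=cam('scene');save(c,'s8.png',(320,150,400,220),8);c=cam('top');save(c,'t8.png',(120,170,220,250),6)"
```

```text
t: 9.12
position: [0.4847, 0.3338, 0.0253]
orientation: [-1.0, 1.328, 1.0]
ft_force: [-1.6, -0.3, 3.3]
finger_gap: 0.027
t 9.12 world [484.7 333.8  25.3] scale xy [-455.8 -123.6] tipz 3.3 jawyaw 1.290 down [ 0.001  0.    -1.   ] gap 27.0 F [-1.58 -0.33  3.3 ] T [-0.13  0.26  0.01] q5 0.66
```

View pics/t8.png

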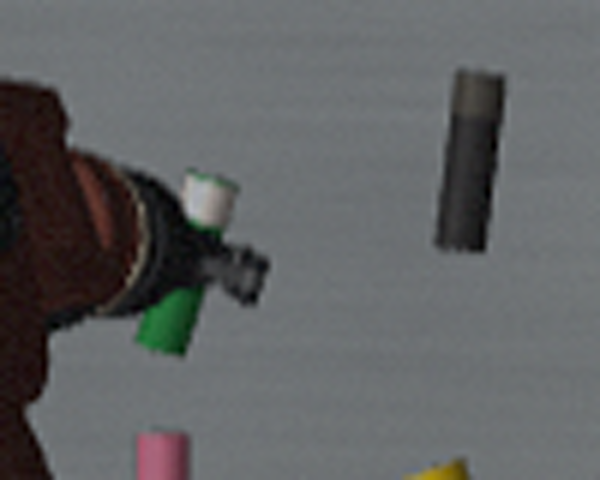

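```bash
python3 -m pendant '[0,0,15,0,0.2, 0,0,30,0,0.2, 5,-20,30,-0.124,0.2, 9,-32,20,-0.124,0.2, 9,-32,10,-0.124,0.2, 9,-32,0,-0.124,0.2, 9,-32,0,-0.124,0.2, 9,-32,0,-0.124,0.2]' && python3 -m pendant '[9,-32,0,-0.124,0.2, 9,-32,0,-0.124,0.2, 9,-32,0,-0.124,0.2, 9,-32,0,-0.124,0.2, 9,-32,0,-0.124,0.2, 9,-32,0,0,0.2,0,0,0,0,0.2]'; python3 -c "
from h import *;st();c=cam('scene');save(c,'s9.png',(160,130,280,240),5);c=cam('top');save(c,'t9.png',(220,130,340,230),6)"
```

```text
t: 9.88
position: [0.5347, 0.1523, 0.1299]
orientation: [-0.423, 1.528, 0.423]
ft_force: [0.2, 0.1, -1.6]
finger_gap: 0.027
t: 10.47
position: [0.5896, -0.0437, 0.1294]
orientation: [0.061, 1.569, -0.064]
ft_force: [0.9, 0.7, -1.0]
finger_gap: 0.0269
t 10.47 world [589.6 -43.7 129.4] scale xy [-87.2   9.1] tipz 107.4 jawyaw -0.079 down [ 0.001 -0.002 -1.   ] gap 26.9 F [ 0.92  0.67 -1.02] T [0.01 0.01 0.06] q5 1.36
```

View pics/s9.png

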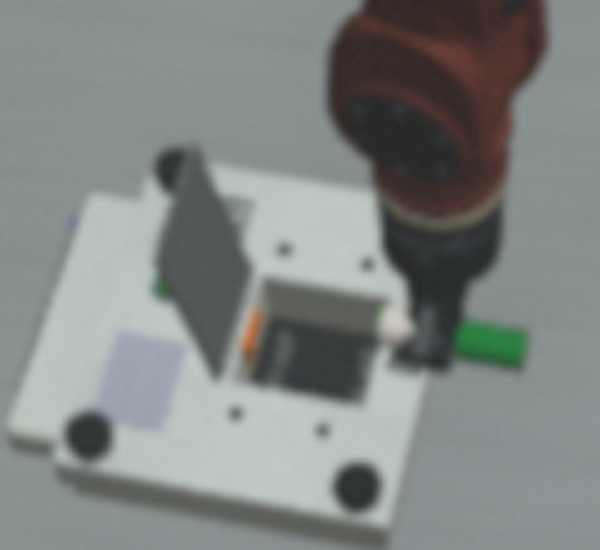

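View pics/t9.png

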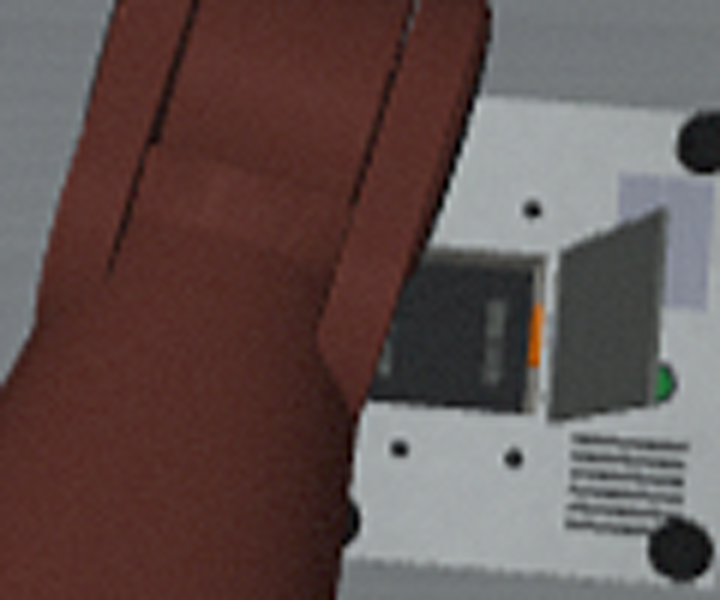

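```bash
cat >> h.py <<'E'
def onvert(c,u,v,y):
    "pixel ray with plane scale-y = y mm; returns scale x,z mm"
    d=c["R"]@np.array([(u-c["cx"])/c["f"],-(v-c["cy"])/c["f"],-1.0]);n=Q[:,1]
    k=(y/1e3-n@(c["xyz"][:2]-t))/(n@d[:2]);p=c["xyz"]+k*d;return np.r_[(Q.T@(p[:2]-t))[0],p[2]]*1e3
E
python3 - <<'E'
from h import *
c=cam("scene");f=c["frame"];hsv=cv2.cvtColor(f,cv2.COLOR_RGB2HSV).astype(int)
save(c,"s10.png",(220,180,280,220),12)
g=(hsv[...,0]>40)&(hsv[...,0]<85)&(hsv[...,1]>100)
for a,b,ce,m in blobs(g[180:220,220:290],4):print(a,b,ce+[220,180], onvert(c,*(ce+[220,180]),9))
E
```

```text
91 [32, 14, 14, 9] [258.46153846 197.9010989 ] [-119.72998149  121.62750336]
```

View pics/s10.png

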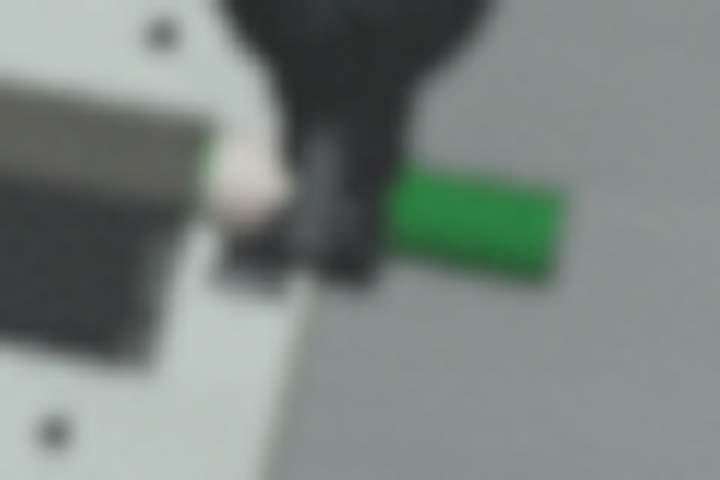

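```bash
python3 -c "
from h import *
c=cam('scene')
for y in (9,16): print(onvert(c,237.1,194.8,y),onvert(c,265.8,199.3,y))"
```

```text
[-48.16357876 116.40654876] [-144.10471602  121.20446386]
[-50.16431343 129.07033728] [-145.20636617  133.82329011]
```

```bash
python3 -m pendant '[-7,27,0,0,0.2, 0,0,-18,0,0.2, 0,0,-16,0,0.2, 0,0,0,0,0.2,0,0,0,0,0.2]' 20; python3 -c "
from h import *;st()"
```

```text
t: 11.08
position: [0.5805, -0.01, 0.0951]
orientation: [0.057, 1.572, -0.056]
ft_force: [-0.1, -0.4, -1.6]
finger_gap: 0.0268
t 11.08 world [580.5 -10.   95.1] scale xy [-120.2   -2.5] tipz 73.1 jawyaw -0.072 down [-0.002  0.001 -1.   ] gap 26.8 F [-0.14 -0.36 -1.56] T [ 0.01  0.01 -0.02] q5 1.40
```

```bash
python3 -m pendant '[2,-9,0,0,0.2, 0,0,-4,0,0.2, 0,0,-2,0,0.2, 0,0,-2,0,0.2, 0,0,0,0,0.2]'; python3 -c "
from h import *;st()"
```

```text
t: 11.5
position: [0.5837, -0.0205, 0.0878]
orientation: [0.058, 1.569, -0.058]
ft_force: [0.4, -0.5, -0.6]
finger_gap: 0.027
t 11.50 world [583.7 -20.5  87.8] scale xy [-109.9    1.5] tipz 65.8 jawyaw -0.074 down [ 0.001 -0.    -1.   ] gap 27.0 F [ 0.44 -0.48 -0.64] T [-0.26 -0.09  0.04] q5 1.39
```

```bash
python3 -m pendant '[0,0,-2,0,0.2, 0,0,-2,0,0.2, 0,0,0,0,0.2]'; python3 -c "
from h import *;st()"; python3 -m pendant '[0,0,-2,0,0.2, 0,0,-2,0,0.2, 0,0,0,0,0.2]';python3 -c "
from h import *;st();c=cam('scene');save(c,'s11.png',(220,170,280,220),12)"
```

```text
t: 11.75
position: [0.5839, -0.0197, 0.0844]
orientation: [0.058, 1.569, -0.057]
ft_force: [0.5, 4.6, 5.4]
finger_gap: 0.027
t 11.75 world [583.9 -19.7  84.4] scale xy [-110.7    1.7] tipz 62.4 jawyaw -0.073 down [ 0.001  0.001 -1.   ] gap 27.0 F [0.53 4.62 5.35] T [ 0.51  0.14 -0.03] q5 1.39
t: 12.0
position: [0.5841, -0.0193, 0.0806]
orientation: [0.059, 1.568, -0.056]
ft_force: [0.0, 5.5, 7.0]
finger_gap: 0.0269
t 12.00 world [584.1 -19.3  80.6] scale xy [-111.1    1.8] tipz 58.6 jawyaw -0.073 down [ 0.002  0.002 -1.   ] gap 26.9 F [0.04 5.46 6.98] T [ 0.89 -0.08  0.02] q5 1.39
```

View pics/s11.png

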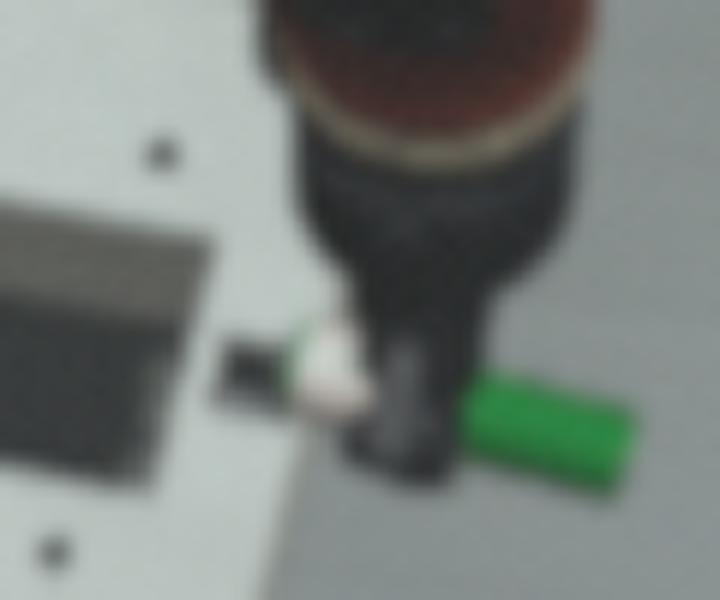

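```bash
python3 -m pendant '[0,0,-2,0,0.2, 0,0,-2,0,0.2, 0,0,-2,0,0.2, 0,0,0,0,0.2]'; python3 -m pendant '[0,0,-2,0,0.2, 0,0,-2,0,0.2, 0,0,-2,0,0.2,0,0,0,0,0.2]';python3 -c "
from h import *;st();c=cam('scene');save(c,'s12.png',(220,170,280,220),12)"
```

```text
t: 12.38
position: [0.5841, -0.0192, 0.0745]
orientation: [0.059, 1.568, -0.056]
ft_force: [-0.2, 6.6, 6.1]
finger_gap: 0.0271
t: 12.72
position: [0.5841, -0.0194, 0.0685]
orientation: [0.058, 1.568, -0.056]
ft_force: [0.7, 5.9, 5.0]
finger_gap: 0.0271
t 12.72 world [584.1 -19.4  68.5] scale xy [-111.     1.8] tipz 46.5 jawyaw -0.073 down [ 0.002  0.001 -1.   ] gap 27.1 F [0.73 5.9  5.  ] T [ 0.82 -0.05  0.02] q5 1.39
```

View pics/s12.png

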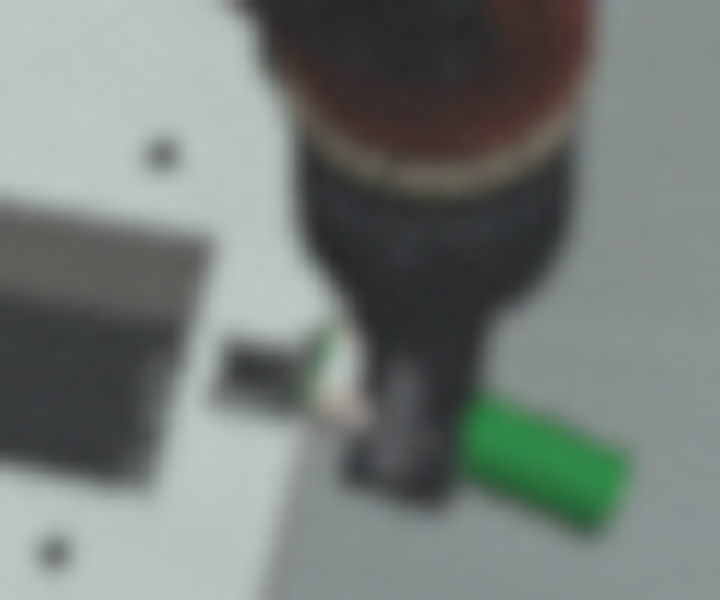

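```bash
python3 -c "
from h import *
c=cam('scene')
for y in (2,12):
  a,b=onvert(c,247,200.3,y),onvert(c,270.4,210.2,y); print(a,b,np.degrees(np.arctan2(*(a-b)[::-1])),np.hypot(*(a-b)))
save(c,'s13.png',(220,170,280,220),12)"
```

```text
[-79.41401797  78.54069261] [-160.44299296   39.10229388] 25.953099642003277 90.11704656856409
[-81.83119503  96.96607788] [-161.78547051   58.05075658] 25.95309964200329 88.92181060211985
```

```bash
cat >> h.py <<'E'
def tilt(box,y=2,z0=0):
    c=cam('scene');hs=cv2.cvtColor(c['frame'],cv2.COLOR_RGB2HSV).astype(float)
    sat=np.where((hs[...,0]>40)&(hs[...,0]<85),hs[...,1],0)
    cols=[];
    for u in range(box[0],box[2]):
        s=sat[box[1]:box[3],u];m=s>110
        if m.sum()<4: continue
        i=np.nonzero(m)[0];
        a,b=i[0],i[-1]
        ta=a-(s[a]-110)/(s[a]-s[a-1]+1e-6);tb=b+(s[b]-110)/(s[b]-s[b+1]+1e-6)
        cols.append((u,box[1]+ta,box[1]+tb))
    cols=np.array(cols);out=[]
    for k in(1,2):
        p=np.polyfit(cols[:,0],cols[:,k],1);u0,u1=cols[0,0],cols[-1,0]
        A,B=onvert(c,u0,np.polyval(p,u0),y),onvert(c,u1,np.polyval(p,u1),y);out.append(np.degrees(np.arctan2(*(A-B)[::-1])))
    print('cols',cols.round(1).tolist());print('tilt deg',out);return c
E
python3 -c "
from h import *
tilt((260,195,268,216))"
```

```text
cols [[260.0, 203.0, 209.4], [261.0, 203.4, 209.9], [262.0, 203.8, 210.3], [263.0, 204.3, 210.6], [264.0, 204.6, 211.1], [265.0, 204.9, 211.5], [266.0, 205.4, 212.1], [267.0, 205.9, 212.5]]
tilt deg [np.float64(23.910870676253584), np.float64(27.169639565195727)]
```

```bash
python3 -m pendant '[0,0,-2,0,0.2, 0,0,-1.5,0,0.2, 0,0,0,0,0.2]';python3 -c "
from h import *;st();tilt((260,195,268,220))"
```

```text
t: 13.12
position: [0.5841, -0.0196, 0.0651]
orientation: [0.058, 1.568, -0.057]
ft_force: [0.9, 4.9, 5.6]
finger_gap: 0.0267
t 13.12 world [584.1 -19.6  65.1] scale xy [-110.9    1.9] tipz 43.1 jawyaw -0.073 down [ 0.002  0.001 -1.   ] gap 26.7 F [0.94 4.87 5.63] T [ 0.65 -0.03  0.02] q5 1.39
cols [[260.0, 203.5, 210.2], [261.0, 203.9, 210.6], [262.0, 204.4, 211.1], [263.0, 204.8, 211.5], [264.0, 205.4, 212.1], [265.0, 205.9, 212.5], [266.0, 206.4, 213.0], [267.0, 206.8, 213.5]]
tilt deg [np.float64(31.871605635727985), np.float64(31.409127326802974)]
```

```bash
python3 -m pendant '[0,0,20,0,0.2, 0,0,30,0,0.2, 0,0,30,0,0.2, -3,-20,0,0,0.2, -3,-25,0,0,0.2,  0,0,0,0,0.2,0,0,0,0,0.2]' 40;python3 -c "
from h import *;st();c=tilt((256,150,263,200));save(c,'s14.png',(200,150,280,210),9)"
```

```text
t: 13.75
position: [0.5772, -0.0661, 0.1441]
orientation: [0.06, 1.57, -0.059]
ft_force: [-0.8, -0.3, -0.9]
finger_gap: 0.0266
t 13.75 world [577.2 -66.1 144.1] scale xy [-64.   -1.6] tipz 122.1 jawyaw -0.076 down [-0.  0. -1.] gap 26.6 F [-0.76 -0.26 -0.9 ] T [-0.03  0.02  0.04] q5 1.31
cols [[256.0, 192.8, 198.5], [257.0, 193.4, 197.3]]
tilt deg [np.float64(40.358011507444324), np.float64(-70.45288880559599)]
```

View pics/s14.png

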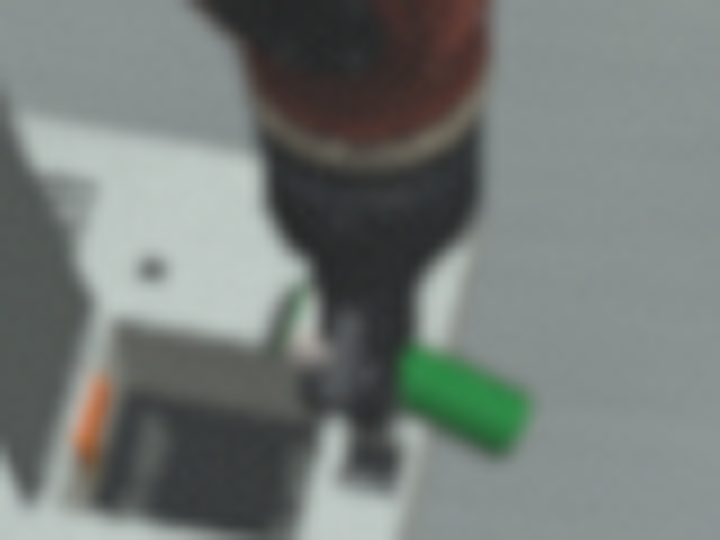

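```bash
python3 -c "
from h import *
c=tilt((247,180,255,205),0)
for y in (0,8):
  print(y,onvert(c,232.3,186.1,y),onvert(c,256.9,196.9,y))
p=np.r_[w(-64,0),.133];print(proj(c,p))
E=[np.r_[w(-64+s*np.cos(r)+0,0),.133+s*np.sin(r)] for r in (np.radians(32),) for s in(-59.5e0,40.5)]
for s in(-59.5,40.5):
  p=np.r_[w(-64+s*.848,0),.133+s*.53/1e3];print(s,proj(c,p))
"
```

```text
cols [[247.0, 188.7, 195.3], [248.0, 189.1, 195.9], [249.0, 189.5, 196.4], [250.0, 189.8, 196.9], [251.0, 190.4, 197.5], [252.0, 190.8, 198.0], [253.0, 191.4, 198.4], [254.0, 191.8, 198.9]]
tilt deg [np.float64(27.50599853089856), np.float64(33.76697226072522)]
0 [-31.2947527  151.58055573] [-112.7382295   110.19107887]
8 [-33.73259809 165.50892617] [-114.31420343  124.55745134]
[242.29332235 190.78537681]
-59.5 [257.39616327 198.29582119]
40.5 [231.77058774 185.55255913]
```

```bash
python3 -m pendant '[-1.5,-27,0,0,0.2, -1.5,-27,0,0,0.2, -1.5,-27,0,0,0.2, 0,0,0,0,0.2, 0,0,0,0,0.2]';python3 -c "
from h import *;st()"
```

```text
t: 14.27
position: [0.5728, -0.1465, 0.1438]
orientation: [0.06, 1.571, -0.059]
ft_force: [-0.8, 2.3, -1.8]
finger_gap: 0.0266
t 14.27 world [ 572.8 -146.5  143.8] scale xy [16.6 -0. ] tipz 121.8 jawyaw -0.075 down [-0.001  0.001 -1.   ] gap 26.6 F [-0.75  2.28 -1.84] T [-0.01 -0.    0.03] q5 1.17
```

```bash
python3 -m pendant '[0,-1,-18,0,0.2, 0,0,-12,0,0.2, 0,0,0,0,0.2, 0,0,0,0,0.2]';python3 -c "
from h import *;st();c=cam('scene');save(c,'s15.png',(180,140,260,200),9)
c=cam('top');save(c,'t15.png',(260,140,340,200),9)"
```

```text
t: 14.6
position: [0.5722, -0.1458, 0.1132]
orientation: [0.058, 1.572, -0.056]
ft_force: [0.7, 0.1, -0.6]
finger_gap: 0.0267
t 14.60 world [ 572.2 -145.8  113.2] scale xy [15.9 -0.6] tipz 91.2 jawyaw -0.073 down [-0.002  0.001 -1.   ] gap 26.7 F [ 0.75  0.05 -0.57] T [ 0.   -0.03  0.01] q5 1.17
```

View pics/s15.png

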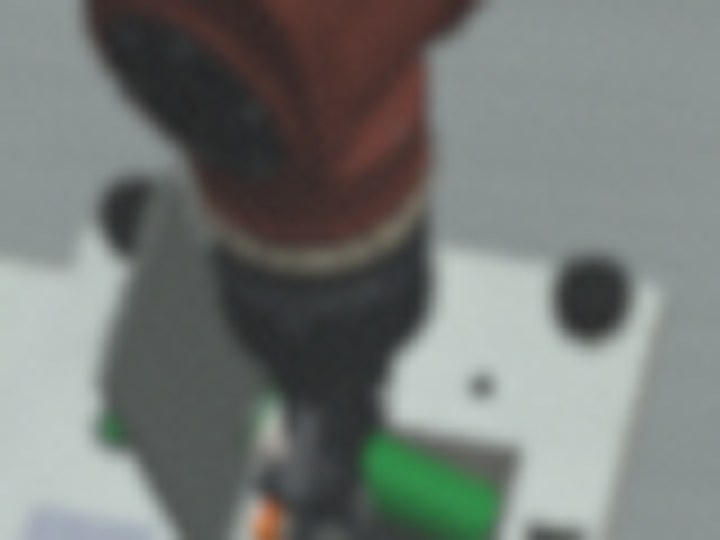

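View pics/t15.png

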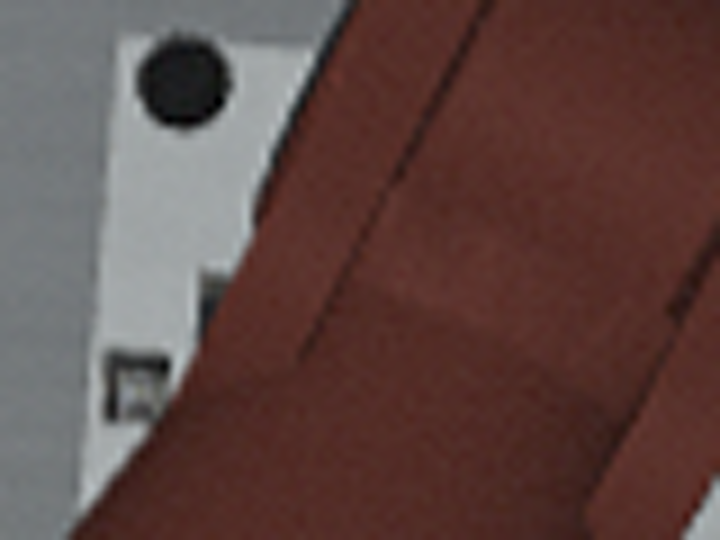

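```bash
python3 -m pendant '[0.5,-2.5,-4,0,0.2, 0,0,-4,0,0.2, 0,0,0,0,0.2]';python3 -c "
from h import *;st()"; python3 -m pendant '[0,0,-4,0,0.2, 0,0,-4,0,0.2, 0,0,0,0,0.2]';python3 -c "
from h import *;st()"
```

```text
t: 14.95
position: [0.5732, -0.1498, 0.1056]
orientation: [0.058, 1.57, -0.058]
ft_force: [-0.9, -0.0, -0.7]
finger_gap: 0.0263
t 14.95 world [ 573.2 -149.8  105.6] scale xy [19.8  0.7] tipz 83.6 jawyaw -0.074 down [-0.  0. -1.] gap 26.3 F [-0.89 -0.02 -0.73] T [-0.    0.04 -0.01] q5 1.17
t: 15.2
position: [0.5729, -0.1495, 0.0971]
orientation: [0.059, 1.571, -0.058]
ft_force: [-0.4, 0.6, -2.2]
finger_gap: 0.0266
t 15.20 world [ 572.9 -149.5   97.1] scale xy [19.6  0.4] tipz 75.1 jawyaw -0.074 down [-0.001  0.001 -1.   ] gap 26.6 F [-0.45  0.57 -2.17] T [-0.04 -0.01  0.  ] q5 1.17
```

```bash
python3 -m pendant '[0,0,-4,0,0.2, 0,0,-4,0,0.2, 0,0,0,0,0.2]';python3 -c "
from h import *;st()"; python3 -m pendant '[0,0.5,-4,0,0.2, 0,0,0,0,0.2]';python3 -c "
from h import *;st();c=cam('scene');save(c,'s16.png',(190,165,250,215),12)"
```

```text
t: 15.45
position: [0.573, -0.1496, 0.0892]
orientation: [0.059, 1.571, -0.058]
ft_force: [-0.0, 0.3, -2.6]
finger_gap: 0.0266
t 15.45 world [ 573.  -149.6   89.2] scale xy [19.6  0.4] tipz 67.2 jawyaw -0.074 down [-0.001  0.001 -1.   ] gap 26.6 F [-0.05  0.29 -2.58] T [-0.04  0.03  0.05] q5 1.17
t: 15.62
position: [0.5731, -0.1491, 0.0855]
orientation: [0.058, 1.571, -0.058]
ft_force: [0.1, 0.5, -1.3]
finger_gap: 0.0263
t 15.62 world [ 573.1 -149.1   85.5] scale xy [19.1  0.6] tipz 63.5 jawyaw -0.074 down [-0.001  0.    -1.   ] gap 26.3 F [ 0.09  0.47 -1.27] T [-0.01 -0.    0.06] q5 1.17
```

View pics/s16.png

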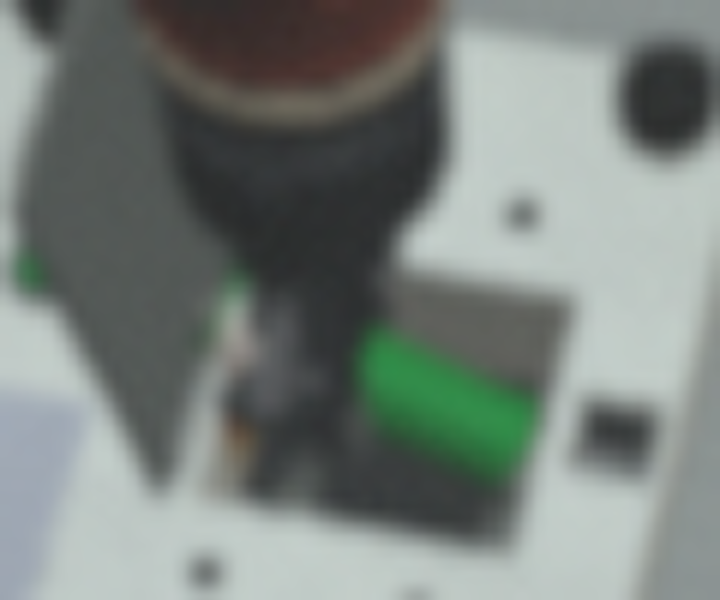

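```bash
python3 -m pendant '[0.2,4,-2.8,0,0.2, 0.2,4,-2.8,0,0.2, 0.2,4,-2.4,0,0.2, 0,0,0,0,0.2]' 50;python3 -c "
from h import *;st()"; python3 -m pendant '[0.2,3,-1.7,0,0.2, 0.2,3,-1.7,0,0.2, 0,0,0,0,0.2]';python3 -c "
from h import *;st();c=cam('scene');save(c,'s17.png',(190,165,250,215),12)"
```

```text
t: 16.0
position: [0.5754, -0.1405, 0.0803]
orientation: [0.055, 1.566, -0.065]
ft_force: [4.4, -3.2, -7.4]
finger_gap: 0.0263
t 16.00 world [ 575.4 -140.5   80.3] scale xy [10.4  2.2] tipz 58.3 jawyaw -0.076 down [ 0.003 -0.007 -1.   ] gap 26.3 F [ 4.43 -3.17 -7.37] T [-0.96 -0.82 -0.21] q5 1.19
t: 16.25
position: [0.5743, -0.1314, 0.0743]
orientation: [0.058, 1.57, -0.059]
ft_force: [2.0, -2.7, -6.1]
finger_gap: 0.0268
t 16.25 world [ 574.3 -131.4   74.3] scale xy [1.4 0.4] tipz 52.3 jawyaw -0.074 down [-0.    -0.001 -1.   ] gap 26.8 F [ 1.98 -2.69 -6.08] T [-0.7  -0.25 -0.04] q5 1.20
```

View pics/s17.png

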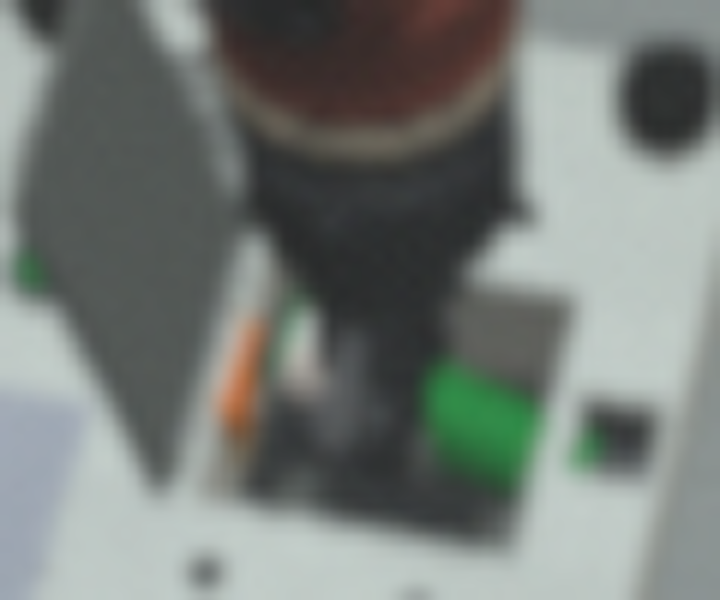

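```bash
python3 -m pendant '[0,0,-2,0,0.2, 0.2,2,-2,0,0.2, 0.2,2,-1.5,0,0.2, 0,0,0,0,0.2]';python3 -c "
from h import *;st()"; python3 -m pendant '[0.2,2,-1.5,0,0.2, 0.1,1.5,-1,0,0.2, 0,0,0,0,0.2]';python3 -c "
from h import *;st();c=cam('scene');save(c,'s18.png',(190,165,250,215),12)"
```

```text
t: 16.63
position: [0.5756, -0.128, 0.0705]
orientation: [0.057, 1.568, -0.06]
ft_force: [-2.2, -6.4, 4.9]
finger_gap: 0.0264
t 16.63 world [ 575.6 -128.    70.5] scale xy [-2.2  1.4] tipz 48.5 jawyaw -0.074 down [ 0.002 -0.002 -1.   ] gap 26.4 F [-2.17 -6.38  4.93] T [-1.12  0.35  0.03] q5 1.21
t: 16.88
position: [0.5763, -0.1253, 0.0688]
orientation: [0.056, 1.567, -0.061]
ft_force: [-2.6, -8.3, 8.2]
finger_gap: 0.0258
t 16.88 world [ 576.3 -125.3   68.8] scale xy [-4.9  1.9] tipz 46.8 jawyaw -0.075 down [ 0.003 -0.004 -1.   ] gap 25.8 F [-2.63 -8.26  8.18] T [-1.45  0.59  0.15] q5 1.21
```

View pics/s18.png

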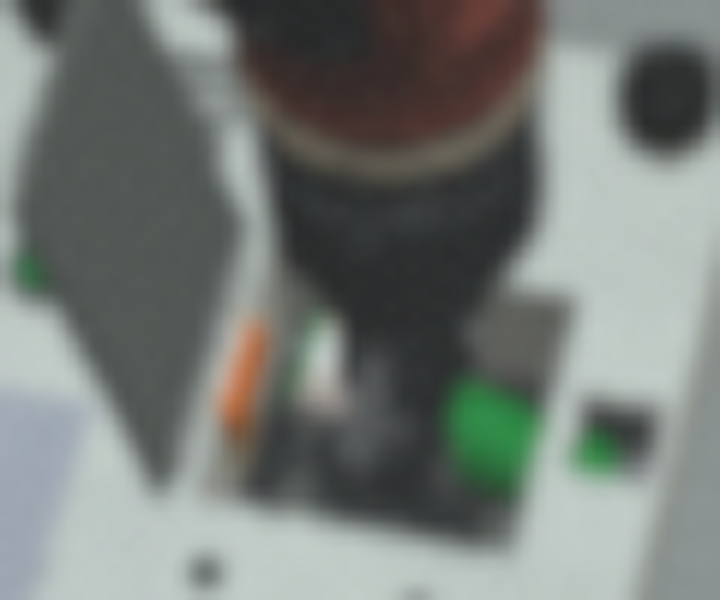

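```bash
python3 -m pendant '[-1,-0.7,-2,0,0.2, -0.5,-0.7,-2,0,0.2, 0,0,0,0,0.2]' 35;python3 -c "
from h import *;st()"; python3 -m pendant '[-0.5,-0.7,-2,0,0.2, 0,-0.7,-2,0,0.2, 0,0,0,0,0.2]';python3 -c "
from h import *;st();c=cam('scene');save(c,'s19.png',(190,165,250,215),12)"
```

```text
t: 17.18
position: [0.5756, -0.1271, 0.0653]
orientation: [0.056, 1.565, -0.062]
ft_force: [-0.2, -7.7, 9.1]
finger_gap: 0.0265
t 17.18 world [ 575.6 -127.1   65.3] scale xy [-3.   1.3] tipz 43.3 jawyaw -0.075 down [ 0.005 -0.004 -1.   ] gap 26.5 F [-0.19 -7.66  9.11] T [-1.44 -0.04 -0.03] q5 1.21
t: 17.43
position: [0.5751, -0.1285, 0.0612]
orientation: [0.056, 1.565, -0.062]
ft_force: [0.7, -8.9, 9.0]
finger_gap: 0.0264
t 17.43 world [ 575.1 -128.5   61.2] scale xy [-1.6  1. ] tipz 39.2 jawyaw -0.075 down [ 0.005 -0.004 -1.   ] gap 26.4 F [ 0.7  -8.91  8.99] T [-1.39 -0.19 -0.06] q5 1.20
```

View pics/s19.png

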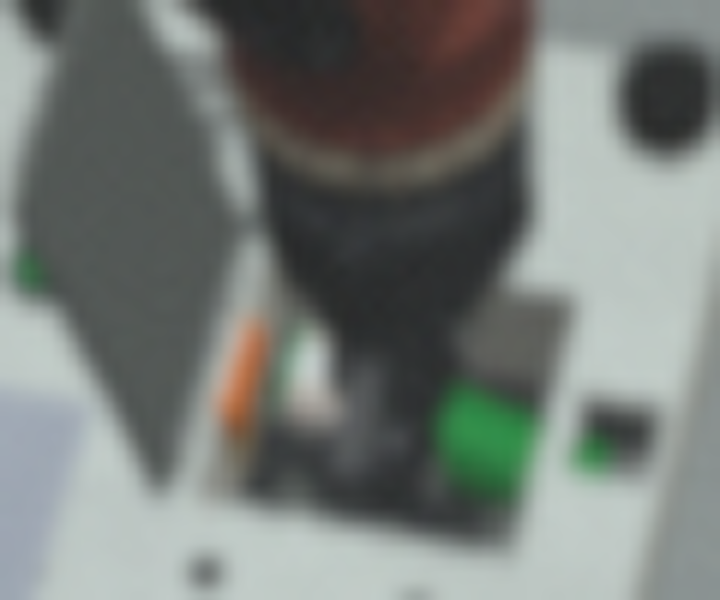

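```bash
python3 -m pendant '[-0.4,0,-2,0,0.2, -0.4,0,-2,0,0.2, 0,0,0,0,0.2]';python3 -c "
from h import *;st()"; python3 -m pendant '[0,0,-2,0,0.2, 0,0,-2,0,0.2, 0,0,0,0,0.2]';python3 -c "
from h import *;st();c=cam('scene');save(c,'s20.png',(190,165,250,215),12)"
```

```text
t: 17.73
position: [0.5746, -0.1286, 0.0574]
orientation: [0.056, 1.565, -0.062]
ft_force: [1.8, -9.3, 7.8]
finger_gap: 0.0263
t 17.73 world [ 574.6 -128.6   57.4] scale xy [-1.4  0.5] tipz 35.4 jawyaw -0.075 down [ 0.005 -0.004 -1.   ] gap 26.3 F [ 1.76 -9.3   7.84] T [-1.6  -0.22 -0.1 ] q5 1.20
t: 17.98
position: [0.5745, -0.1287, 0.0533]
orientation: [0.056, 1.565, -0.062]
ft_force: [1.1, -9.7, 8.0]
finger_gap: 0.0264
t 17.98 world [ 574.5 -128.7   53.3] scale xy [-1.4  0.4] tipz 31.3 jawyaw -0.075 down [ 0.005 -0.004 -1.   ] gap 26.4 F [ 1.13 -9.71  7.97] T [-1.63 -0.2  -0.08] q5 1.20
```

View pics/s20.png

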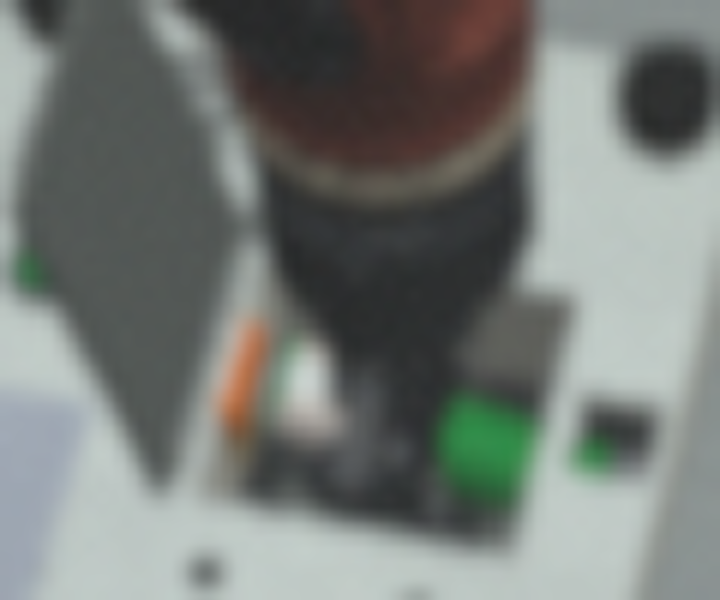

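```bash
python3 -m pendant '[0.2,2,-1,0,0.2, 0.1,1.5,-1,0,0.2, 0,0,0,0,0.2]' 45;python3 -c "
from h import *;st()"; python3 -m pendant '[0,0.3,-2,0,0.2, 0,0.2,-1.5,0,0.2, 0,0,0,0,0.2]';python3 -c "
from h import *;st();c=cam('scene');save(c,'s21.png',(190,165,250,215),12)"
```

```text
t: 18.28
position: [0.5749, -0.1255, 0.0515]
orientation: [0.055, 1.565, -0.063]
ft_force: [0.3, -12.4, 10.0]
finger_gap: 0.0263
t 18.28 world [ 574.9 -125.5   51.5] scale xy [-4.6  0.5] tipz 29.5 jawyaw -0.075 down [ 0.005 -0.005 -1.   ] gap 26.3 F [  0.29 -12.39   9.99] T [-2.05 -0.02 -0.04] q5 1.21
t: 18.53
position: [0.5749, -0.1252, 0.0479]
orientation: [0.055, 1.565, -0.063]
ft_force: [0.8, -12.6, 9.2]
finger_gap: 0.0263
t 18.53 world [ 574.9 -125.2   47.9] scale xy [-4.8  0.5] tipz 25.9 jawyaw -0.075 down [ 0.005 -0.005 -1.   ] gap 26.3 F [  0.75 -12.62   9.17] T [-2.13 -0.12 -0.14] q5 1.21
```

View pics/s21.png

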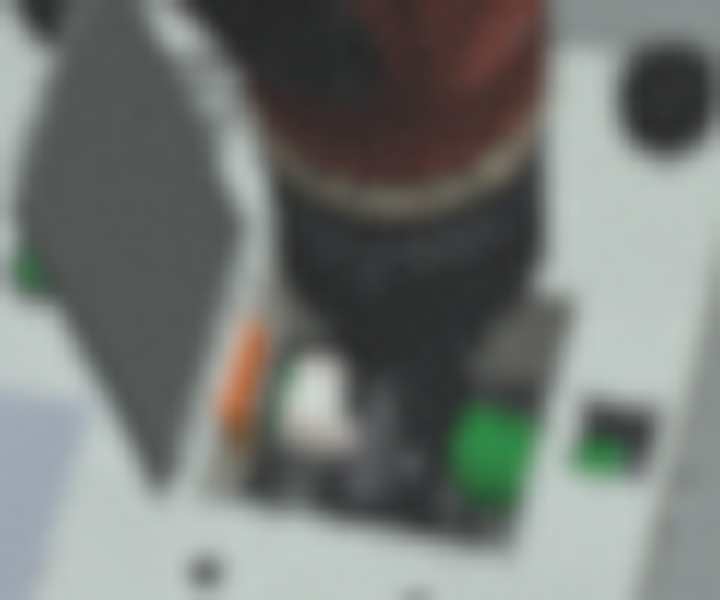

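```bash
python3 -m pendant '[0,0,-1.5,0,0.2, 0,0,-1.5,0,0.2, 0,0,0,0,0.2]';python3 -c "
from h import *;st()"; python3 -m pendant '[0,0,-1.5,0,0.2, 0,0,0,0,0.2]';python3 -c "
from h import *;st();c=cam('scene');save(c,'s22.png',(190,165,250,215),12)"
```

```text
t: 18.83
position: [0.5748, -0.1253, 0.0448]
orientation: [0.055, 1.565, -0.063]
ft_force: [0.6, -12.5, 7.6]
finger_gap: 0.0265
t 18.83 world [ 574.8 -125.3   44.8] scale xy [-4.8  0.4] tipz 22.8 jawyaw -0.076 down [ 0.005 -0.005 -1.   ] gap 26.5 F [  0.64 -12.48   7.6 ] T [-2.18 -0.25 -0.04] q5 1.21
t: 19.0
position: [0.5748, -0.1252, 0.0432]
orientation: [0.055, 1.565, -0.063]
ft_force: [1.3, -13.6, 5.8]
finger_gap: 0.0266
t 19.00 world [ 574.8 -125.2   43.2] scale xy [-4.8  0.4] tipz 21.2 jawyaw -0.076 down [ 0.005 -0.005 -1.   ] gap 26.6 F [  1.32 -13.6    5.83] T [-2.17 -0.28 -0.11] q5 1.21
```

View pics/s22.png

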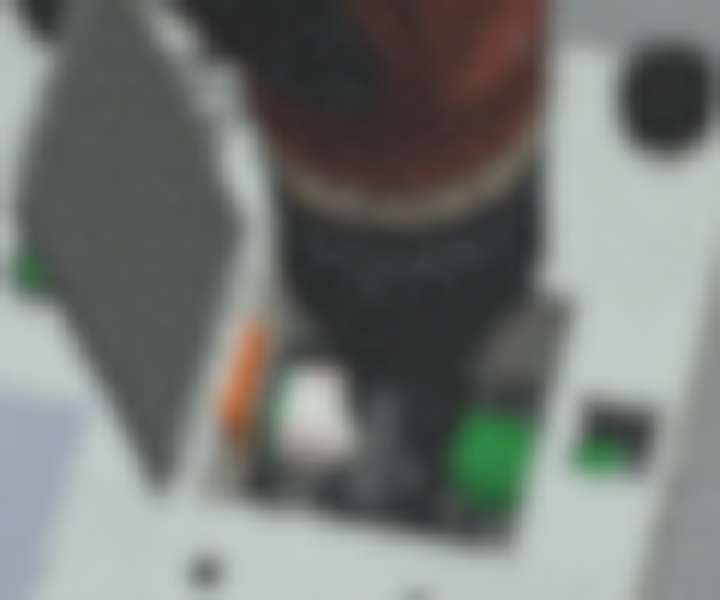

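```bash
python3 -m pendant '[0,0,-1.5,0,0.2, 0,0,0,0,0.2]'; python3 -m pendant '[0,0,-1.5,0,0.2, 0,0,0,0,0.2]';python3 -c "
from h import *;st();c=cam('scene');save(c,'s23.png',(190,165,250,215),12)"
```

```text
t: 19.22
position: [0.5748, -0.1253, 0.0419]
orientation: [0.055, 1.565, -0.063]
ft_force: [-0.1, -13.0, 8.4]
finger_gap: 0.0263
t: 19.38
position: [0.5747, -0.1253, 0.0407]
orientation: [0.055, 1.565, -0.063]
ft_force: [-1.5, -11.5, 9.8]
finger_gap: 0.0262
t 19.38 world [ 574.7 -125.3   40.7] scale xy [-4.7  0.4] tipz 18.7 jawyaw -0.076 down [ 0.005 -0.005 -1.   ] gap 26.2 F [ -1.51 -11.48   9.8 ] T [-1.98  0.24 -0.11] q5 1.21
```

View pics/s23.png

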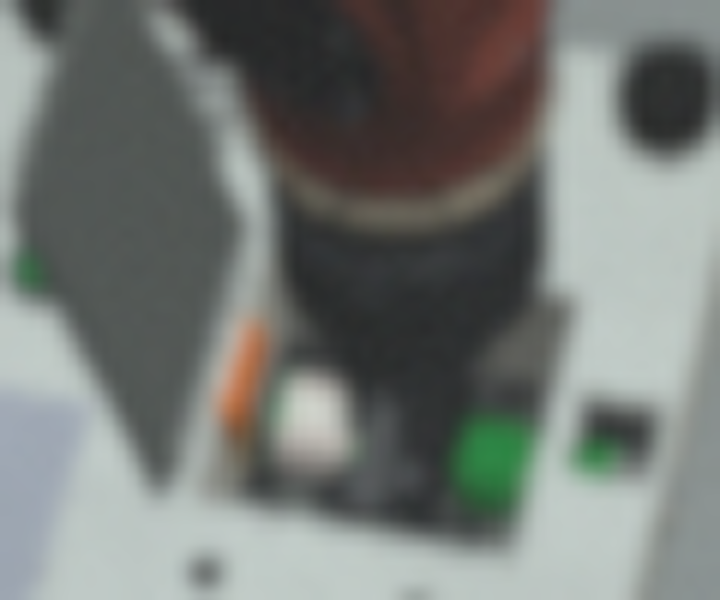

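```bash
cat > ov.py <<'E'
from h import *
import sys
def ov(name,cx,th=0,g=None,z0=32,off=0):
    c=cam('scene');k=12;box=(190,165,250,215)
    im=cv2.resize(c['frame'][box[1]:box[3],box[0]:box[2],::-1],None,fx=k,fy=k,interpolation=cv2.INTER_CUBIC)
    def dr(P,col):
        q=np.array([(proj(c,np.r_[w(p[0],p[1]),p[2]/1e3])-box[:2]+.5)*k-.5 for p in P]);cv2.polylines(im,[q.astype(np.int32)],False,col,1)
    a=np.linspace(0,2*np.pi,40)
    for s in(48,-50,30):
        dr([(cx+s*np.cos(th)-14*np.sin(b)*np.sin(th),14*np.cos(b),z0+s*np.sin(th)+14*np.sin(b)*np.cos(th)) for b in a],(0,0,255))
    dr([(-42,43,63),(-42,-43,63)],(255,0,0));dr([(45,-16,63),(45,16,63),(50,16,63),(50,-16,63),(45,-16,63)],(255,0,0))
    dr([(50,-43,63),(50,43,63)],(255,255,0));dr([(-42,43,63),(50,43,63)],(255,255,0));dr([(-42,-43,63),(50,-43,63)],(255,255,0))
    cv2.imwrite('pics/'+name,im)
if __name__=="__main__": ov(sys.argv[1],float(sys.argv[2]),np.radians(float(sys.argv[3])))
E
python3 ov.py o23.png -9 0
```

```text
(no output)
```

View pics/o23.png

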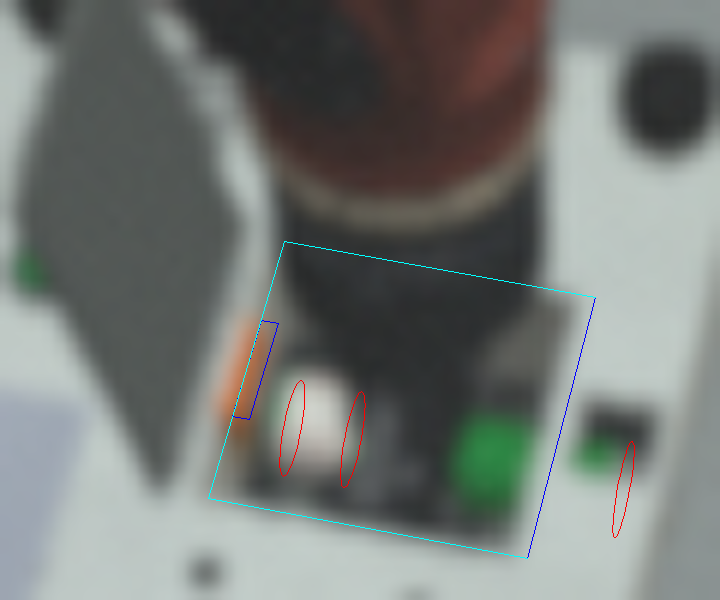

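```bash
for i in 1 2; do python3 -m pendant '[0,0,-1.5,0,0.2, 0,0,0,0,0.2]'; done; python3 ov.py o24.png -9 0
```

```text
t: 19.65
position: [0.5746, -0.1253, 0.0397]
orientation: [0.055, 1.565, -0.063]
ft_force: [-4.7, -10.4, 15.4]
finger_gap: 0.0266
t: 19.82
position: [0.5748, -0.1254, 0.0389]
orientation: [0.055, 1.565, -0.063]
ft_force: [-7.1, -10.9, 21.8]
finger_gap: 0.0262
```

View pics/o24.png

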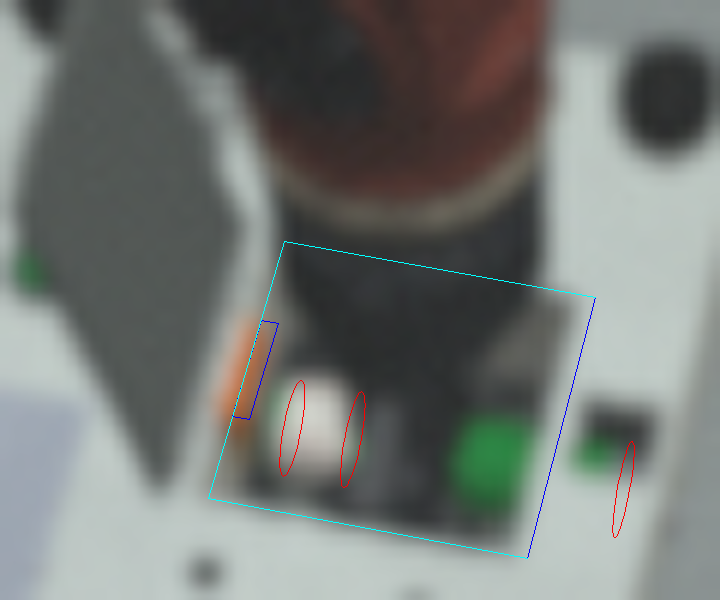

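```bash
python3 -m pendant '[-1,0,0.5,0,0.2, -0.5,-1,0.5,0,0.2, 0,-2,0,0,0.2, 0,0,0,0,0.2]'; python3 -m pendant '[0,-2,0,0,0.2, 0,-1.5,0,0,0.2, 0,0,0,0,0.2]'; python3 ov.py o25.png -3 0
```

```text
t: 20.2
position: [0.574, -0.1272, 0.0391]
orientation: [0.056, 1.563, -0.061]
ft_force: [2.2, -4.4, 11.4]
finger_gap: 0.0265
t: 20.45
position: [0.5739, -0.1297, 0.039]
orientation: [0.057, 1.564, -0.059]
ft_force: [3.1, -0.7, 13.3]
finger_gap: 0.0269
```

View pics/o25.png

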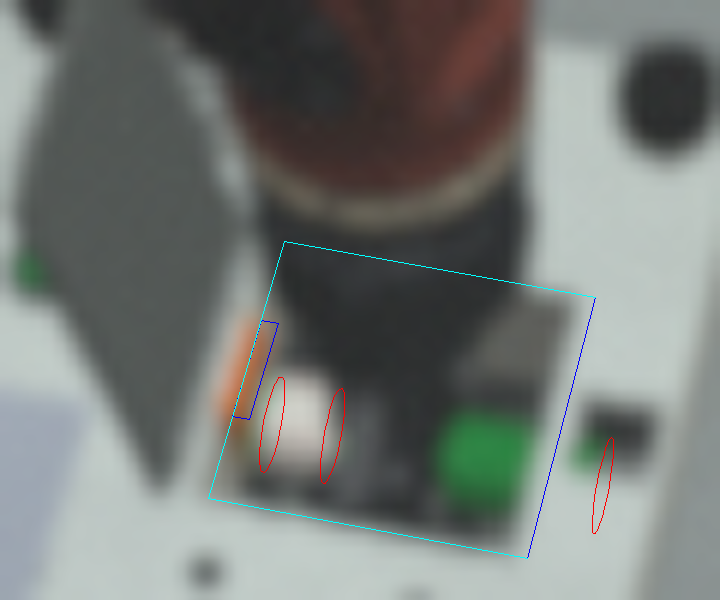

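```bash
python3 -m pendant '[-0.3,-1.5,0.5,0,0.2, 0,-1.5,0,0,0.2, 0,0,0,0,0.2]'; python3 -m pendant '[0,-1,0,0,0.2, 0,0,0,0,0.2]'; python3 ov.py o26.png 0 0
```

```text
t: 20.75
position: [0.5736, -0.1323, 0.0392]
orientation: [0.058, 1.564, -0.058]
ft_force: [4.0, 0.3, 9.6]
finger_gap: 0.0265
t: 20.92
position: [0.5736, -0.1329, 0.0391]
orientation: [0.058, 1.564, -0.057]
ft_force: [4.0, 3.0, 10.6]
finger_gap: 0.0262
```

View pics/o26.png

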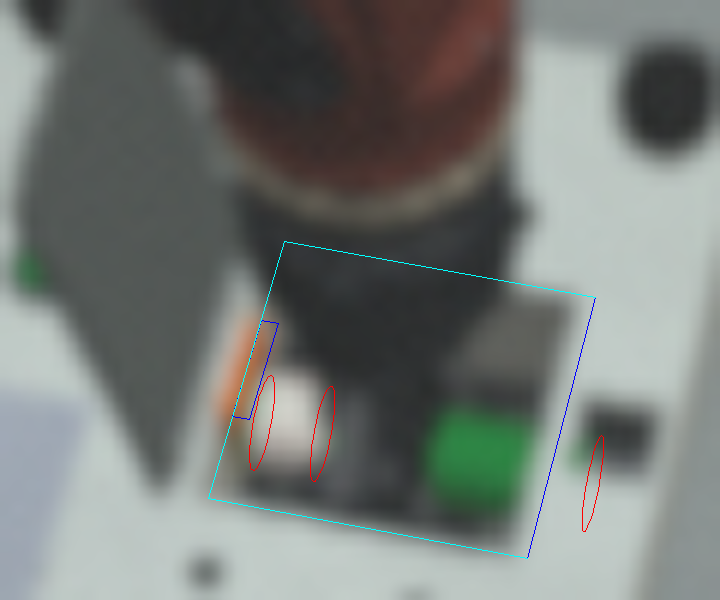

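```bash
python3 -m pendant '[0,-1,0.3,0,0.2, 0,0,0,0,0.2]'; python3 -m pendant '[0,-1,0,0,0.2, 0,0,0,0,0.2]'; python3 ov.py o27.png 0 0; python3 -c "
from h import *;st()"
```

```text
t: 21.13
position: [0.5735, -0.1337, 0.0392]
orientation: [0.058, 1.564, -0.057]
ft_force: [4.2, 3.3, 8.9]
finger_gap: 0.0266
t: 21.3
position: [0.5734, -0.1346, 0.0392]
orientation: [0.058, 1.564, -0.057]
ft_force: [4.7, 3.8, 10.5]
finger_gap: 0.0267
t 21.35 world [ 573.4 -134.6   39.1] scale xy [ 4.7 -0.2] tipz 17.1 jawyaw -0.073 down [ 0.006  0.001 -1.   ] gap 26.7 F [4.04 3.3  9.65] T [ 0.98 -0.76 -0.04] q5 1.19
```

View pics/o27.png

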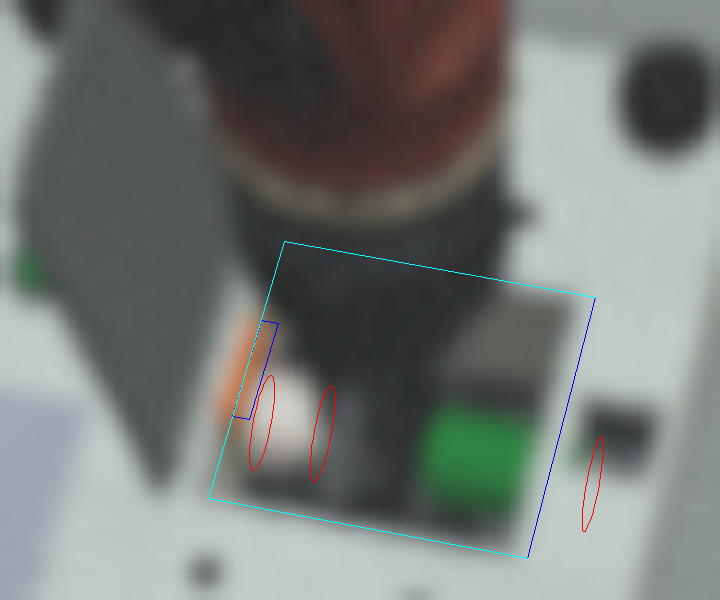

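```bash
python3 -m pendant '[0,-1,0,0,0.2, 0,0,0,0,0.2]'; python3 -m pendant '[0,-1,0,0,0.2, 0,0,0,0,0.2]'; python3 -c "
from h import *;st()"
```

```text
t: 21.52
position: [0.5734, -0.1351, 0.0392]
orientation: [0.059, 1.564, -0.056]
ft_force: [3.2, 4.9, 10.7]
finger_gap: 0.0268
t: 21.68
position: [0.5734, -0.1352, 0.0391]
orientation: [0.06, 1.564, -0.054]
ft_force: [3.6, 10.6, 11.9]
finger_gap: 0.0264
t 21.68 world [ 573.4 -135.2   39.1] scale xy [ 5.2 -0.2] tipz 17.1 jawyaw -0.072 down [ 0.006  0.004 -1.   ] gap 26.4 F [ 3.63 10.59 11.88] T [ 2.4  -0.77 -0.19] q5 1.19
```

```bash
python3 -m pendant '[0,1,0.5,0,0.2, 0,0,0,0,0.45, 0,0,0,0,0.45, 0,0,0,0,0.45,0,0,0,0,0.45]'; python3 ov.py o28.png 0 0; python3 -c "
from h import *;st()"
```

```text
t: 22.1
position: [0.5739, -0.136, 0.0401]
orientation: [0.057, 1.563, -0.057]
ft_force: [6.4, 1.2, 9.9]
finger_gap: 0.0383
t 22.15 world [ 573.9 -136.1   40.1] scale xy [6.  0.4] tipz 18.1 jawyaw -0.073 down [ 0.007 -0.001 -1.   ] gap 38.2 F [ 5.92  2.22 10.8 ] T [ 0.39 -0.85 -0.  ] q5 1.19
```

View pics/o28.png

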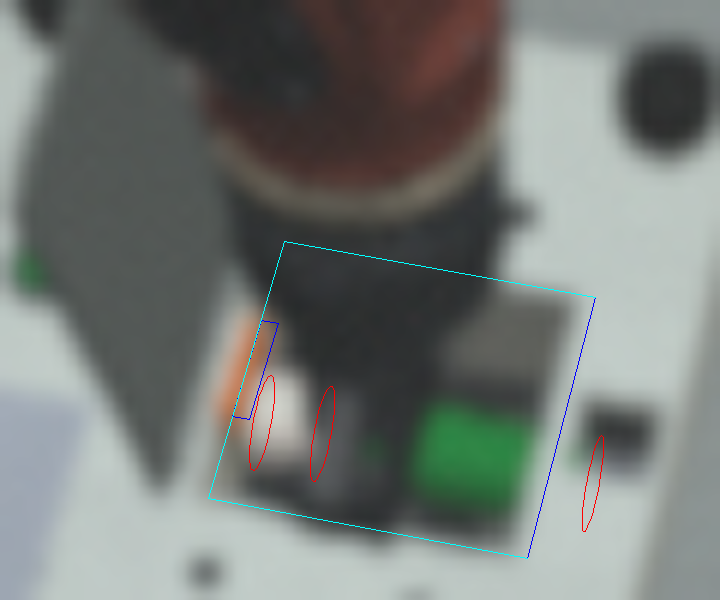

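```bash
python3 -m pendant '[0,0,1,0,0.5, 0,0,1,0,0.5, 0,0,0,0,0.5]'; python3 -c "
from h import *;st()"
```

```text
t: 22.4
position: [0.5733, -0.1362, 0.0412]
orientation: [0.057, 1.565, -0.058]
ft_force: [5.6, -1.0, 5.9]
finger_gap: 0.0427
t 22.40 world [ 573.3 -136.2   41.2] scale xy [ 6.3 -0.3] tipz 19.2 jawyaw -0.073 down [ 0.005 -0.001 -1.   ] gap 42.7 F [ 5.6  -0.96  5.9 ] T [ 0.02 -0.77  0.01] q5 1.19
```

```bash
python3 -m pendant '[0,0,2,0,0.5, 0,0,3,0,0.5, 0,0,5,0,0.5, 0,0,15,0,0.5, 0,0,30,0,0.5, 0,0,40,0,0.5, 0,0,40,0,0.5,0,0,0,0,0.5]'; python3 -m pendant '[0,41,0,0,0, 0,41,0,0,0, 0,41,0,0,0, 0,20,0,0,0]'; python3 ov.py o29.png 0 0; python3 -c "
from h import *;st();c=cam('top');save(c,'t29.png',(260,150,330,210),10)"
```

```text
t: 23.07
position: [0.5738, -0.1373, 0.1832]
orientation: [0.055, 1.56, -0.061]
ft_force: [1.3, -0.2, 1.4]
finger_gap: 0.0427
t: 23.4
position: [0.5701, 0.0108, 0.1743]
orientation: [0.058, 1.57, -0.056]
ft_force: [0.0, -0.2, 0.5]
finger_gap: -0.0
t 23.45 world [570.1  12.7 174.3] scale xy [-142.   -14.6] tipz 152.3 jawyaw -0.070 down [-0.     0.002 -1.   ] gap -0.2 F [ 0.12  3.31 -0.75] T [ 0.14 -0.    0.  ] q5 1.43
```

View pics/o29.png

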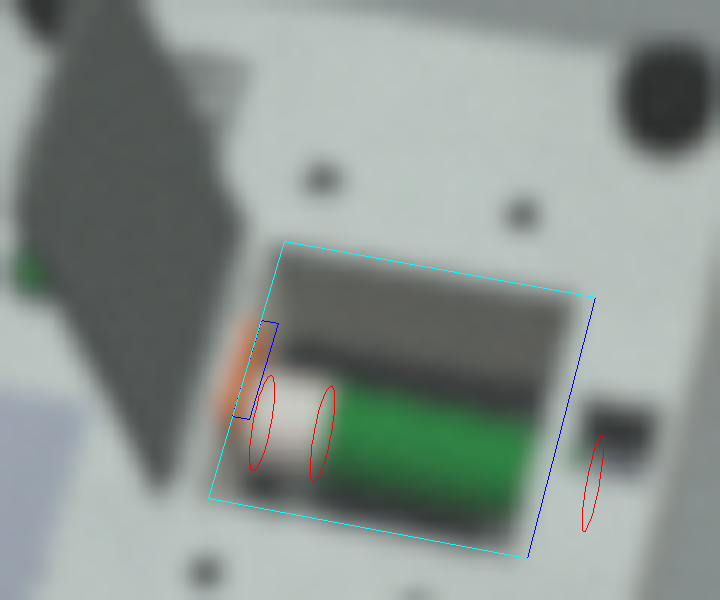

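View pics/t29.png

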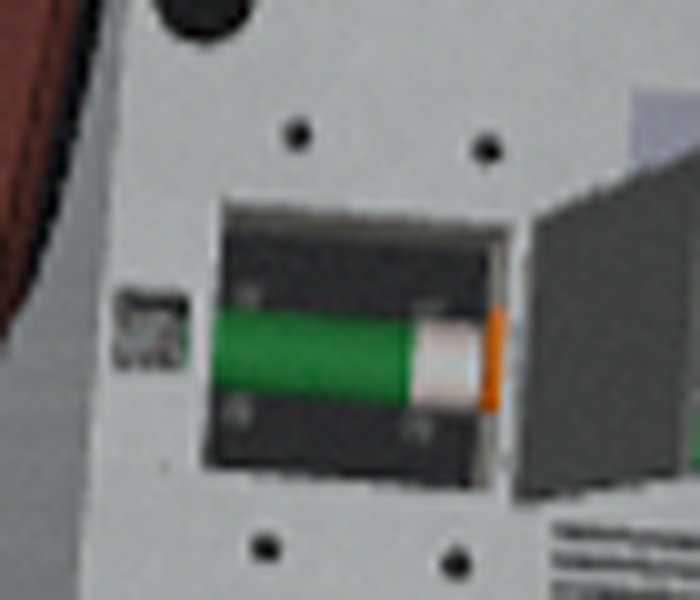

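```bash
python3 - <<'E'
from h import *
c=cam("top");f=c["frame"].astype(int)
def row(v): return f[v,275:318]
for v in (184,186,188): print(v,[tuple(p) for p in f[v,276:314:1]][:0], "\n".join("%d:%s"%(u,f[v,u].tolist()) for u in list(range(276,286))+list(range(298,313))) if v==186 else "")
sx=lambda u,v,z:(Q.T@(onplane(c,u,v,z)[:2]-t)*1e3).round(1)
print("lip edge",sx(308.0,186,.063),"hood",sx(281.4,184,.063),"boundary@46",sx(300.8,186,.046))
s=cam("scene")
# symmetric: seam of battery rows in scene: width centre at two columns
hs=cv2.cvtColor(s["frame"],cv2.COLOR_RGB2HSV)
tilt((219,190,231,212),0)
E
```

```text
184 [] 
186 [] 276:[70, 70, 68]
277:[89, 87, 85]
278:[107, 128, 114]
279:[167, 170, 173]
280:[171, 174, 179]
281:[45, 104, 58]
282:[25, 101, 47]
283:[29, 103, 49]
284:[31, 107, 53]
285:[35, 108, 52]
298:[36, 114, 60]
299:[38, 115, 58]
300:[31, 112, 53]
301:[143, 162, 151]
302:[178, 180, 183]
303:[175, 178, 179]
304:[174, 177, 179]
305:[175, 178, 180]
306:[174, 178, 180]
307:[176, 183, 188]
308:[139, 96, 65]
309:[176, 87, 13]
310:[169, 153, 139]
311:[133, 134, 137]
312:[94, 99, 102]
188 [] 
lip edge [45.3 -2.2] hood [-39.1  -2.8] boundary@46 [24.2 -2.1]
cols [[219.0, 196.9, 204.3], [220.0, 197.1, 204.3], [221.0, 197.4, 204.5], [222.0, 197.4, 204.9], [223.0, 197.6, 205.0], [224.0, 197.9, 205.3], [225.0, 198.2, 205.5], [226.0, 198.4, 205.7], [227.0, 198.5, 205.9], [228.0, 198.7, 206.2], [229.0, 198.9, 206.2], [230.0, 199.3, 206.4]]
tilt deg [np.float64(3.0144173014500484), np.float64(2.8078233734200784)]
```

```bash
python3 - <<'E'
from h import *
c=cam("scene");g=cv2.cvtColor(c["frame"],cv2.COLOR_RGB2GRAY).astype(float)
def slope(P,y):
    P=np.array(P);p=np.polyfit(P[:,0],P[:,1],1);A,B=[onvert(c,u,np.polyval(p,u),y) for u in(P[0,0],P[-1,0])]
    print(p[0].round(4),A.round(1),B.round(1),"deg",np.degrees(np.arctan2(*(A-B)[::-1])).round(2),"res",np.std(P[:,1]-np.polyval(p,P[:,0])).round(2))
def edge(us,v0f,sgn,hw=4):
    P=[]
    for u in us:
        v0=int(round(v0f(u)));v=np.arange(v0-hw,v0+hw+1);d=np.clip(sgn*np.gradient(g[v,u]),0,None);P.append((u,(d*v).sum()/d.sum()))
    return P
# near rim y=+43: crop line (209,498)-(528,558)
near=lambda u:165+((u-190)*12-209)/319*60/12+498/12
far=lambda u:165+((u-190)*12-285)/310*57/12+241/12
slope(edge(range(212,231),near,1),43)
slope(edge(range(217,235),far,-1),-43)
# battery edges by saturation/brightness incl. white: boundary to dark
top=lambda u:197.0+(u-219)*.2
bot=lambda u:204.4+(u-219)*.2
slope(edge(range(212,218),top,1,3),0);slope(edge(range(212,218),bot,-1,3),0)
E
```

```text
0.1765 [32.3 62.8] [-29.9  64. ] deg -1.14 res 0.08
0.1835 [36.8 60.5] [-23.5  60.2] deg 0.3 res 0.06
0.0575 [43.6 60.9] [25.7 65.4] deg -13.94 res 0.07
0.0754 [47.1 16. ] [28.8 20. ] deg -12.5 res 0.09
```

```bash
python3 -m pendant '[0.5,-33,-15,0,0, 0.5,-33,-15,0,0, 0.5,-33,-15,0,0, 0.5,-33,-15,0,0, 0,-33,-15,0,0, 0,0,0,0,0, 0,0,0,0,0]' 40; python3 -c "
from h import *;st()"
```

```text
t: 24.28
position: [0.5716, -0.1606, 0.0978]
orientation: [0.062, 1.572, -0.061]
ft_force: [-0.0, 0.4, 0.0]
finger_gap: 0.0003
t 24.28 world [ 571.6 -160.6   97.8] scale xy [30.7 -0.1] tipz 75.8 jawyaw -0.079 down [-0.002  0.001 -1.   ] gap 0.3 F [-0.01  0.42  0.05] T [ 0.09 -0.04  0.02] q5 1.16
```

```bash
python3 -m pendant '[0.5,7,0,0,0, 0,0,-12,0,0, 0,0,-12,0,0, 0,0,0,0,0]'; python3 -c "
from h import *;st()"; python3 -m pendant '[0,0,-1.5,0,0, 0,0,0,0,0]' ;python3 -m pendant '[0,0,-1,0,0, 0,0,0,0,0]' ; python3 -c "
from h import *;st()"
```

```text
t: 24.62
position: [0.5721, -0.1494, 0.0721]
orientation: [0.058, 1.573, -0.056]
ft_force: [-1.2, 0.1, -1.1]
finger_gap: -0.0001
t 24.62 world [ 572.1 -149.4   72.1] scale xy [19.5 -0.5] tipz 50.1 jawyaw -0.073 down [-0.003  0.002 -1.   ] gap -0.1 F [-1.19  0.14 -1.14] T [-0.03  0.06 -0.03] q5 1.17
t: 24.78
position: [0.5732, -0.1505, 0.0732]
orientation: [0.058, 1.57, -0.057]
ft_force: [0.6, -0.1, 0.3]
finger_gap: 0.0001
t: 24.95
position: [0.5736, -0.1511, 0.0729]
orientation: [0.058, 1.569, -0.058]
ft_force: [0.6, 0.2, 0.3]
finger_gap: -0.0002
t 24.95 world [ 573.6 -151.1   72.9] scale xy [21.1  1.1] tipz 50.9 jawyaw -0.074 down [ 0.001 -0.    -1.   ] gap -0.2 F [0.59 0.17 0.32] T [-0.04  0.05 -0.  ] q5 1.17
```

```bash
for i in 1 ; do python3 -m pendant '[0,0,-1,0,0, 0,0,0,0,0]';python3 -m pendant '[0,0,-1,0,0, 0,0,0,0,0]' ;python3 -m pendant '[-0.5,0,-1,0,0, 0,0,0,0,0]'; python3 -m pendant '[0,0,-1,0,0, 0,0,0,0,0]'; done|grep -E "pos|ft"
```

```text
position: [0.5734, -0.1512, 0.0718]
ft_force: [-0.6, 0.1, 0.3]
position: [0.5733, -0.1511, 0.0705]
ft_force: [-0.5, 0.1, 0.6]
position: [0.5732, -0.1512, 0.07]
ft_force: [0.3, 0.1, 1.9]
position: [0.5733, -0.1514, 0.0694]
ft_force: [-0.1, 0.6, 5.9]
```

```bash
for i in 1 ; do python3 -m pendant '[0,0,-1,0,0, 0,0,0,0,0]';python3 -m pendant '[0,0,-1,0,0, 0,0,0,0,0]' ;python3 -m pendant '[0,0,-1,0,0, 0,0,0,0,0]'; python3 -m pendant '[0,0,-1,0,0, 0,0,0,0,0]'; done|grep -E "pos|ft"
```

```text
position: [0.5734, -0.1515, 0.0687]
ft_force: [-0.7, -1.0, 7.2]
position: [0.5736, -0.1517, 0.068]
ft_force: [-1.8, -0.9, 9.8]
position: [0.5736, -0.1518, 0.0678]
ft_force: [-4.3, 0.5, 14.8]
position: [0.5737, -0.1518, 0.0676]
ft_force: [-7.5, 1.5, 22.0]
```

```bash
python3 -m pendant '[0,0,4,0,0, 0,0,3,0,0, 0,0,0,0,0]'; for i in 1 2 3 4; do python3 -m pendant '[0,0,-1,0,0, 0,0,0,0,0]'; done|grep -E "pos|ft"
```

```text
t: 26.53
position: [0.573, -0.1512, 0.072]
orientation: [0.058, 1.57, -0.058]
ft_force: [-0.1, -0.4, 1.1]
finger_gap: 0.0001
position: [0.5725, -0.1509, 0.0699]
ft_force: [0.2, -0.0, -0.3]
position: [0.5725, -0.1509, 0.069]
ft_force: [-0.4, 0.3, -0.1]
position: [0.5727, -0.151, 0.0683]
ft_force: [-0.4, -0.0, -0.9]
position: [0.5728, -0.1511, 0.068]
ft_force: [-1.9, 1.2, 2.3]
```

```bash
python3 -m pendant '[0,0,10,0,0, 0,5,30,0,0, 0,10,40,0,0, 0,41,30,0,0, 0,41,0,0,0, 0,41,0,0,0, 0,41,0,0,0]'; python3 - <<'E'
from h import *
st();tilt((219,190,231,212),0)
import ov; ov.ov("o30.png",0)
c=cam("top");save(c,'t30.png',(260,150,330,210),10);print([c["frame"][186,u].tolist() for u in (278,279,280,281,300,301,302,307,308,309)])
E
```

```text
t: 27.78
position: [0.5731, 0.0219, 0.1739]
orientation: [0.059, 1.568, -0.059]
ft_force: [0.4, -0.4, -0.5]
finger_gap: 0.0003
t 27.78 world [573.1  21.9 173.9] scale xy [-151.4  -12.2] tipz 151.9 jawyaw -0.075 down [ 0.002 -0.    -1.   ] gap 0.3 F [ 0.41 -0.36 -0.47] T [ 0.02  0.   -0.  ] q5 1.46
cols [[219.0, 197.5, 204.4], [220.0, 197.5, 204.6], [221.0, 197.7, 204.8], [222.0, 197.9, 205.0], [223.0, 198.1, 205.1], [224.0, 198.3, 205.4], [225.0, 198.4, 205.6], [226.0, 198.5, 205.9], [227.0, 198.7, 206.0], [228.0, 198.9, 206.2], [229.0, 199.1, 206.4], [230.0, 199.4, 206.4]]
tilt deg [np.float64(-1.0021300801999535), np.float64(0.7708070426100582)]
[[102, 122, 108], [166, 170, 172], [176, 175, 182], [45, 102, 57], [30, 112, 53], [99, 144, 114], [179, 181, 182], [176, 184, 187], [130, 79, 51], [177, 90, 6]]
```

View pics/o30.png

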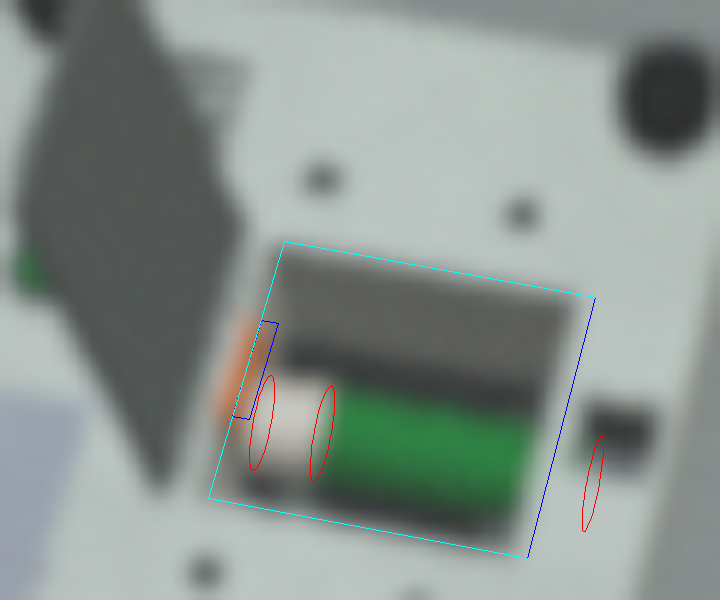

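View pics/t30.png

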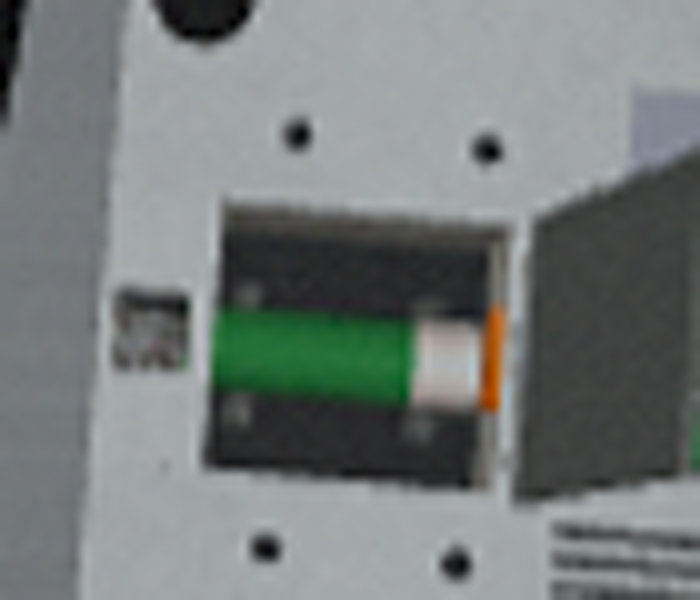

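```bash
python3 -m pendant '[0,-10,35,0,0, 0,-10,35,0,0, 0,-12,25,0,0, -1,-35,0,0,0, -1,-35,0,0,0, -2,-35,0,0,0, -2,-35,0,0,0, -2,-35,0,0,0]'; python3 -m pendant '[-1,-35,0,0,0, -1,-35,0,0,0, 0,0,0,0,0, 0,0,-30,0,0, 0,0,-30,0,0, 0,0,0,0,0]'; python3 -c "
from h import *;st();c=cam('scene');save(c,'s31.png',(140,110,260,220),5)"
```

```text
t: 28.6
position: [0.5641, -0.1893, 0.2678]
orientation: [0.059, 1.57, -0.059]
ft_force: [0.7, 0.1, -0.1]
finger_gap: 0.0002
t: 29.1
position: [0.5602, -0.2561, 0.2012]
orientation: [0.063, 1.577, -0.056]
ft_force: [-0.7, -0.3, -1.5]
finger_gap: 0.0001
t 29.10 world [ 560.2 -256.1  201.2] scale xy [126.8  -4.4] tipz 179.2 jawyaw -0.076 down [-0.007  0.005 -1.   ] gap 0.1 F [-0.73 -0.34 -1.55] T [ 0.01  0.09 -0.02] q5 1.01
```

View pics/s31.png

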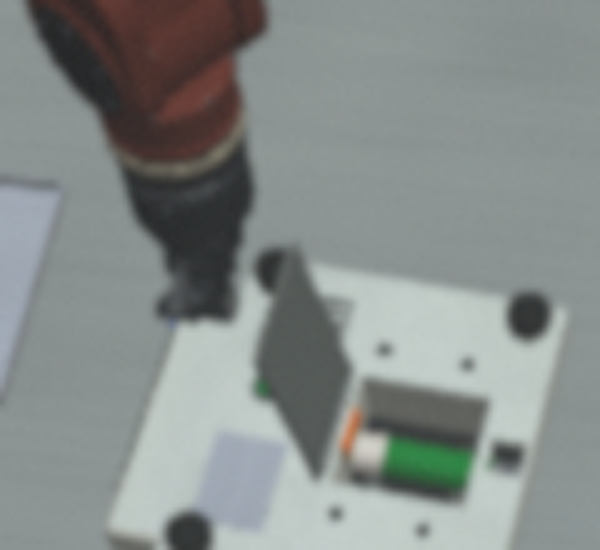

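```bash
python3 -m pendant '[2,12,0,0,0, 2,12,0,0,0, 0,5,0,0,0, 0,5,0,0,0, 0,5,0,0,0, 0,5,0,0,0, 0,5,0,0,0]'; python3 -m pendant '[0,5,0,0,0, 0,4,0,0,0, 0,3,0,0,0, 0,0,0,0,0, 0,0,0,0,0, 0,0,0,0,0]';python3 -c "
from h import *;st();c=cam('scene');save(c,'s32.png',(140,110,260,220),5)"
```

```text
t: 29.73
position: [0.5669, -0.2069, 0.2076]
orientation: [0.058, 1.57, -0.058]
ft_force: [0.2, -0.5, 0.3]
finger_gap: 0.0002
t: 30.23
position: [0.5668, -0.1956, 0.2072]
orientation: [0.058, 1.57, -0.058]
ft_force: [0.0, -0.7, -0.8]
finger_gap: 0.0
t 30.23 world [ 566.8 -195.6  207.2] scale xy [66.  -2.3] tipz 185.2 jawyaw -0.074 down [ 0. -0. -1.] gap 0.0 F [ 0.   -0.69 -0.84] T [0.04 0.01 0.04] q5 1.09
```

View pics/s32.png

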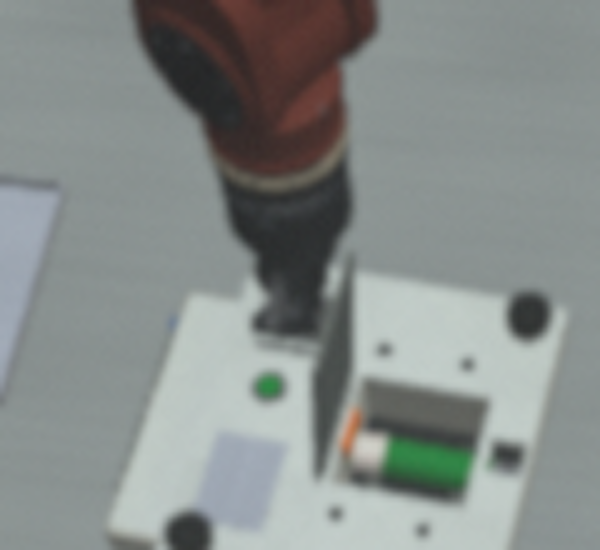

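Cover is upright, pushed to about 1.57 rad; a little farther lets it fall.

```bash
python3 -m pendant '[0,4,0,0,0, 0,4,0,0,0, 0,4,0,0,0, 0,4,0,0,0, 0,0,0,0,0, 0,0,0,0,0, 0,0,0,0,0]'; python3 -m pendant '[0,0,0,0,0, 0,0,0,0,0, 0,0,0,0,0, 0,0,0,0,0, 0,0,0,0,0, 0,0,0,0,0]';python3 -c "
from h import *;st();c=cam('scene');save(c,'s33.png',(140,110,260,220),5)"
```

```text
t: 30.87
position: [0.5669, -0.1794, 0.2073]
orientation: [0.058, 1.57, -0.058]
ft_force: [1.6, -0.6, -0.3]
finger_gap: 0.0003
t: 31.37
position: [0.5668, -0.1795, 0.2072]
orientation: [0.058, 1.57, -0.058]
ft_force: [-0.2, 0.6, -0.3]
finger_gap: -0.0001
t 31.37 world [ 566.8 -179.5  207.2] scale xy [49.9 -3.5] tipz 185.2 jawyaw -0.074 down [ 0. -0. -1.] gap -0.1 F [-0.21  0.64 -0.25] T [-0.05  0.01 -0.05] q5 1.12
```

View pics/s33.png

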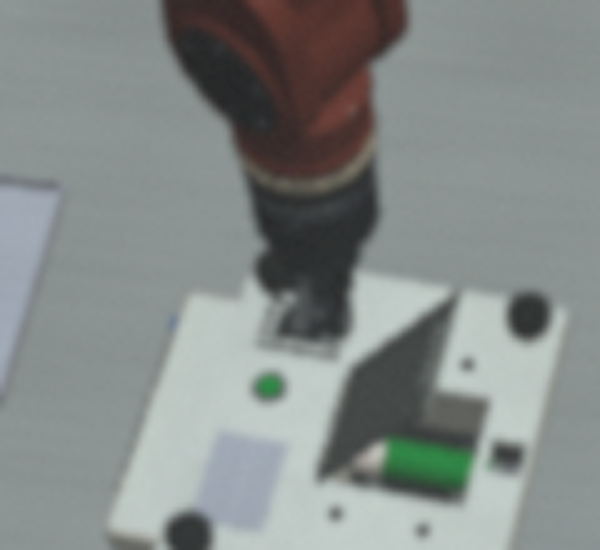

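```bash
python3 -m pendant '[0,0,0,0,0, 0,0,0,0,0, 0,0,0,0,0, 0,0,0,0,0, 0,0,0,0,0, 0,0,0,0,0, 0,0,0,0,0, 0,0,0,0,0]'; python3 -m pendant '[0,0,0,0,0, 0,0,0,0,0, 0,0,0,0,0, 0,0,0,0,0, 0,0,0,0,0, 0,0,0,0,0, 0,0,0,0,0, 0,0,0,0,0]';python3 -c "
from h import *;st();c=cam('scene');save(c,'s34.png',(140,110,260,220),5)"
```

```text
t: 32.08
position: [0.5668, -0.1795, 0.2072]
orientation: [0.058, 1.57, -0.058]
ft_force: [-0.0, -0.1, 0.3]
finger_gap: 0.0001
t: 32.75
position: [0.5668, -0.1794, 0.2072]
orientation: [0.058, 1.57, -0.058]
ft_force: [0.5, 0.4, 0.4]
finger_gap: 0.0001
t 32.75 world [ 566.8 -179.4  207.2] scale xy [49.8 -3.5] tipz 185.2 jawyaw -0.074 down [ 0. -0. -1.] gap 0.1 F [0.49 0.41 0.39] T [-0.04 -0.04  0.01] q5 1.12
```

View pics/s34.png

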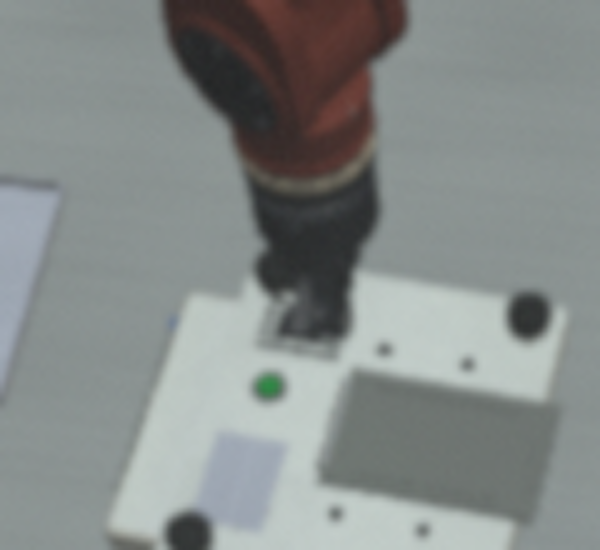

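```bash
python3 -m pendant '[0,-20,20,0,0, 0,-20,20,0,0, 0,-20,10,0,0, 0,0,0,0,0, 0,0,0,0,0,0,0,0,0,0]'; python3 - <<'E'
from h import *
st();c=cam("scene");a=cv2.imread("pics/scene0.png")[:,:,::-1].astype(int)
d=np.abs(c["frame"].astype(int)-a).max(2)
print("cover diff max",np.percentile(d[182:222,205:258],[50,95,100]), "objects diff", d[215:300,300:440].max(), d[185:225,300:325].max())
save(c,"s35.png")
E
```

```text
t: 33.3
position: [0.5667, -0.239, 0.2566]
orientation: [0.059, 1.571, -0.058]
ft_force: [-0.1, -0.4, -0.0]
finger_gap: 0.0
t 33.30 world [ 566.7 -239.   256.6] scale xy [109.3   0.8] tipz 234.6 jawyaw -0.074 down [-0.001  0.001 -1.   ] gap 0.0 F [-0.07 -0.42 -0.04] T [-0.01  0.02  0.06] q5 1.03
cover diff max [ 9. 13. 15.] objects diff 16 13
```

View pics/s35.png

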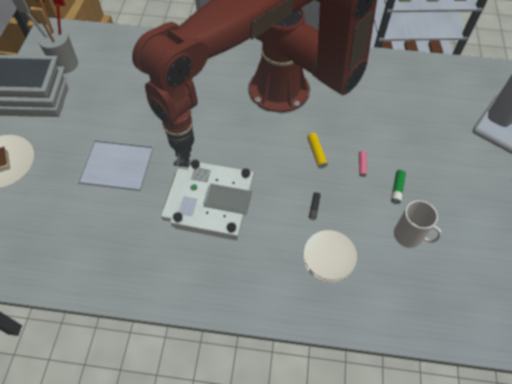

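Cover region matches the starting picture (differences ≤ 15 grey levels, i.e. no shifted edges), the other objects are unmoved, and the arm is clear.

```bash
python3 -c "
from bench import order;print(order.hand_in())"
```

```text
the job is handed in; nothing more can be done
None
```

I opened the cover, seated the green battery, let go, shut the cover and handed the job in at about 33 s. No verdict came back, so the result is unconfirmed.

**What I did**
- **Cover:** I lifted it by pressing the closed fingers against its free edge and followed the arc back to about 1.74 rad.
- **Tilt:** I gripped the smaller green battery slightly towards the nub and tipped it to about 31° nub-up by resting it on the housing edge.
- **Fit:** It went in flat end first under the hood. I pressed the spring to about 13 N, swung the battery down, moved it forward under the lip onto the contact and let go. The highest wrist force I read was about 25 N, well under the 60 N limit for battery on scale.
- **Shutting:** I pushed the cover past upright from behind and it fell shut.

**Checks**
- **One check failed and was put right:** after I let go, the nub end was still about 3° (2 mm) high. I pressed it down with the closed fingers at up to about 22 N. A second touch met the battery about 2 mm lower, with the fingertips at about 46 mm where a seated battery's top should be, and the tilt measured about 0°.
- **Position along the bay:** the top camera put the battery centre within about 1.5 mm of its seat, with the nub end under the lip.
- **Everything else:** the cover area matched the first picture. In the final scene picture the spent battery, jug and plates matched the start too; I checked the pan only by eye. The arm was clear of everything.
- **Disagreement:** the two cameras differed by up to about 3 mm in where the scale sits, so I used contact forces for the final fit.
- **Contact noticed:** right after I opened the fingers in the bay, about 10 N was still on the tool. I took it to be finger linkage on the bay rim; it cleared when I lifted.

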